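# Fresh chalk from the slant box

## Task

Get the fresh cube of cue chalk out of the closed chalk box on the slanted stand: take the lid by its pull, raise its lower end over the stop lip without forcing it, slide it down out of its grooves and lay it flat on the counter, pull upwards. Then lift the chalk out and set it upright, chalk face up, inside the small tray beside the worn piece. Set both things down rather than dropping them, and leave everything else standing where it is.

Things in the scene. Friction and masses are not known exactly. Their poses are not given: they have to be found in the camera images.
- stand: Dark wooden slant stand, fixed to the counter, 176 mm wide (y). Origin on the counter under the middle of the box's underside; x level, pointing uphill, away from the low side, y across, z up. Its 204 x 176 mm top board slopes at 30 degrees, low side towards the robot; the ledge at the board's low edge stays well below the lid.
- box: Wooden chalk box fixed on the stand's slope, outside 166 (x) x 132 (y) x 52 mm, inside 150 x 112 mm, floor 6 mm thick. Origin at the middle of its underside, 120 mm over the counter; x up the slope, y across, z square to the slope (30 degrees from vertical, leaning to the low side). Its lid lies in grooves along both sides. A round tip shaper, a block and a file are fixed inside.
- lip (a point): Middle of the top of the stop lip (box x -80, z 42 mm). The lower end wall, box x -83 to -77 mm, rises 4 mm above the groove floors: this lip holds the closed lid's end. The lid's end must be raised over it, then the lid rides out on it down the slope.
- groove_l (a point): Lower end of the top strip of the +y groove, at the groove floor (box x -32, y 58.5, z 38 mm). Groove floors lie at box z 38 mm; the top strips, at z 47.5 to 52.5 mm, cover the lid's edges where |y| > 51 mm, from here to the upper end only. The 5 mm lid thus has 4.5 mm of play under them; its lower end can be raised 6 mm at most. Its back edge is out of the strips after 105 mm of travel.
- groove_r (a point): The same point of the -y groove (box x -32, y -58.5, z 38 mm).
- row (a point): Middle of the chalk's row on the box floor (box x -7.5, y 0, z 6 mm), between two cross battens 8 mm high that span the box at x -25 to -19 and x 9 to 15 mm.
- lid: Loose flat light-wood lid, 149 (x) x 117 (y) x 5 mm, about 110 g, at the start closed in the box: same axes as the box, lower end against the lip, side play 2.5 mm each side. Origin at the centre of its underside, z out of its top. It carries one pull: a wooden bar 14 (x) x 96 (y) mm, 16 mm high over the lid's top, centred at x = -50 mm, 24.5 mm from the lower end.
- pull (a point): Centre of the top face of the lid's pull bar (lid x -50, y 0, z 21 mm).
- lid_end (a point): Middle of the lid's lower end, underside edge (lid x -74.5 mm).
- lid_back (a point): Middle of the lid's upper (back) end, underside edge (lid x +74.5 mm).
- chalk: Loose fresh cube of cue chalk, 23 mm each way, about 20 g, blue with a darker paper wrap and a dished chalk face on top. Origin at the centre of its underside, z out of its chalk face. It lies face up on the box floor between the two battens, resting against the lower one, sides parallel to the box, up to 16 mm left or right of the middle; hidden until the lid is off.
- tray: Shallow dark wooden tray fixed to the counter, outside 160 (x) x 120 (y) x 14 mm, walls 5 mm, floor 5 mm thick. Origin at the centre of its underside. The +x half holds the worn chalk; the half towards -x is empty. Tray and stand are on opposite sides of the line straight ahead of the robot, either way round; the counter between them, 200 mm wide, is clear.
- stub: Loose worn piece of chalk, 23 x 23 x 12 mm, lying in the tray 42 to 50 mm from the middle towards the tray's +x end. Leave it there. Origin at the centre of its underside.
- can: Bystander: plain drink can, 66 mm across, 122 mm high. Origin at the centre of its underside.
- tumbler: Bystander: glass tumbler, 80 mm across, 100 mm high. Origin at the centre of its underside.
- cards: Bystander: boxed deck of cards lying flat, 90 x 64 x 18 mm. Origin at the centre of its underside.
- dicecup: Bystander: brown dice cup, 74 mm across, 95 mm high. Origin at the centre of its underside.
- brush: Bystander: table brush lying bristles down, 200 x 34 x 34 mm with a 90 mm handle stub on its +x end. Origin under the middle of the bristles.

How it is judged:
By the outcome, as a careful person would: the job done as asked, in the order asked, and still so for the second after the job is handed in, with the robot touching nothing.
It also fails if it takes over 61 s, if anything falls off the work surface, if the arm or the gripper's body presses on something with over 40 N, if the wrist force passes 120 N, or if a joint passes its speed limit or range.

## Robot

A 6-joint arm with a two-finger parallel gripper is mounted at the origin on the work surface. World frame = base frame: x ahead of the robot, y to its left, z up, the work surface at z = 0. Lengths are in m, angles in rad, forces in N, time in s.
With the tool pointing down it reaches from about 0.4 to 0.825 m from the base axis. Payload 7 kg.
Tool frame: the origin (TCP) lies at the centre of the arm's flange, where the gripper is bolted on; the fingertips stand 178 mm ahead of it and the grasp point (between the pads) lies 159 mm ahead of it; x points along the fingers, y is the direction in which the jaws open and shut, and the axes are right-handed (so a half turn about x gives the same grasp; the last joint's range is limited). The gripper opens to 88 mm and grips with 3 to 60 N. Pads are 19 mm wide; open, the fingers measure 130 mm over their backs; the gripper's body (78 mm by 193 mm) begins 47 mm behind the grasp point.
Start: joints at [-0.837, 0.359, 0.012, 0, -1.224, -0.288], TCP at [0.291, -0.609, 0.405] pointing down, gripper open.
Joint ranges: [-3.07, 3.07], [-1.43, 2.12], [-1.02, 1.25], [-3.03, 1.67], [-3.05, -0], [-3.03, 3.03]. Speed limits (rad/s): [2.39, 2.39, 3.01, 3.14, 3.14, 3.14].

## Interface

Orientations are given as [roll, pitch, yaw] about the fixed x, y, z axes, in that order (R = Rz(yaw) Ry(pitch) Rx(roll)).
In Python, from station import status, viewer, arm gives the robot as it stands. The module is installed in compiled form; this text tells all that it offers.
- The arm moves only by the tool apply_moves, never from a script. Its argument "commands" is a list of rows, each an object of numbers: "dx", "dy", "dz": the shift along the world's x, y, z in mm; "spin": the turn about the world's z in degrees; "hand": the closure, from 0 (fully open) to 1 (shut). A call has exactly 5 rows; each row shifts and turns the commanded pose from where the row before left it; what a row does not reach is not made up. A row lasts 1/8 s, in which the tool goes at most 62.5 mm and 10.7 degrees, less where a joint would pass 70% of its speed; a pose out of reach is approached as far as the arm can. A call is refused whole if a number of a shift passes 62.5 or a number of a turn 10.7, either way. A call with a gripper value outside its range is refused whole. The fingers move at their own pace and stop on an object; "grip_force" is the grip in N (left out, the last holds). Time passes only in rows, so rows that do not move let the fingers close, or fill a call up. It gives the time, the measured TCP pose, the force and the opening at its end, in the units of the state.
- status.get_state(): the state, without advancing time (a new reading comes with each control period).
- viewer.grab_frame(name): name is "scene" or "top"; returns the picture (400x640x3 uint8, red, green, blue); there is no depth.
- viewer.camera_info(name): a dict with "fx", "fy", "cx", "cy" (pixels), "D" ([k1, k2, p1, p2, k3] as OpenCV has them; the pictures are not rectified), "eye" and "attitude" of the camera in the world. Camera axes: x right, y up, looking along -z (the intrinsics and any distortion apply to the point x, -y, -z); pixel columns grow to the right and rows downward; lengths in m; the calibration is good to about 2 mm. A picture is of the moment at which its call begins. camera_info takes no time and is no camera call.
- arm.job_done(): hands the job in, once; it reports no verdict.
The state is a dict: "t": time; "q": joint angles; "qd": joint speeds; "joint_efforts": joint torques, N m; "eef_pos": TCP position; "ee_rot": TCP orientation; "force": force on the tool from outside, world axes, zero at the start; "moment": the same for the moment, N m; "width": finger opening in m.
Only numpy, scipy, OpenCV 4.12 (cv2) and the standard library are available. Lean on these libraries where they do the work, as an engineer would, in place of code of your own. Each camera call takes 0.05 s, during which the arm holds its last target.

## Working session

There is one attempt and no reset: what is moved stays moved. The work goes in short steps, Python scripts to look and compute and a tool call to move; the robot and the scene stay as the last step left them, time stands still between calls to the robot, and variables do not carry over. Pictures are saved under pics/ and viewed, and the job is handed in when it is done.

Besides the shell and the picture viewer there is one more tool, called after "Request:" in YAML: its name, and indented under it one key for each argument. apply_moves: Moves the arm, as the interface text tells. Its arguments: {"type":"object","properties":{"commands":{"type":"array","items":{"type":"object","properties":{"dx":{"type":"number"},"dy":{"type":"number"},"dz":{"type":"number"},"spin":{"type":"number"},"hand":{"type":"number"}}}},"grip_force":{"type":"number"}},"required":["commands"]}

```bash
mkdir -p pics; ls; python3 - <<'E'
from station import status, viewer, arm
import cv2
print(status.get_state())
for n in ["scene","top"]:
    print(n,viewer.camera_info(n))
    cv2.imwrite(f"pics/{n}0.png",viewer.grab_frame(n)[:,:,::-1])
E
```

```text
pics
{'t': 0.0, 'q': array([-8.36889222e-01,  3.59397094e-01,  1.10483227e-02, -3.65944671e-04,
       -1.22410367e+00, -2.88124057e-01]), 'qd': array([-0.0009824 , -0.00135467, -0.00106071,  0.00058375,  0.00039835,
       -0.0007464 ]), 'joint_efforts': array([ 4.12677355e-04, -5.82720888e+01,  2.93054116e+01,  6.99736789e+00,
        6.74028648e-03, -1.71280631e-04]), 'eef_pos': array([ 0.29096499, -0.60884693,  0.4037084 ]), 'ee_rot': array([1.65414059, 1.56910485, 2.09979901]), 'force': array([-0.43007222, -0.13244919,  0.57636429]), 'moment': array([-0.02117924, -0.00638278,  0.02447991]), 'width': 0.08784931479605765}
scene {'fx': 369.66037320775627, 'fy': 369.66037320775627, 'cx': 323.69277374764084, 'cy': 202.2537172990797, 'D': array([-0.00783014,  0.        ,  0.        ,  0.        ,  0.        ]), 'eye': array([1.43099555, 0.07679589, 0.77447683]), 'attitude': array([0.95519089, 0.016332  , 1.6493627 ])}
top {'fx': 387.1666744697165, 'fy': 387.1666744697165, 'cx': 318.52411868867705, 'cy': 205.51332390015713, 'D': array([-0.09744491,  0.        ,  0.        ,  0.        ,  0.        ]), 'eye': array([0.38015186, 0.00625209, 1.44621664]), 'attitude': array([ 1.05303666e-01, -2.80188883e-04, -1.57622700e+00])}
```

View pics/scene0.png

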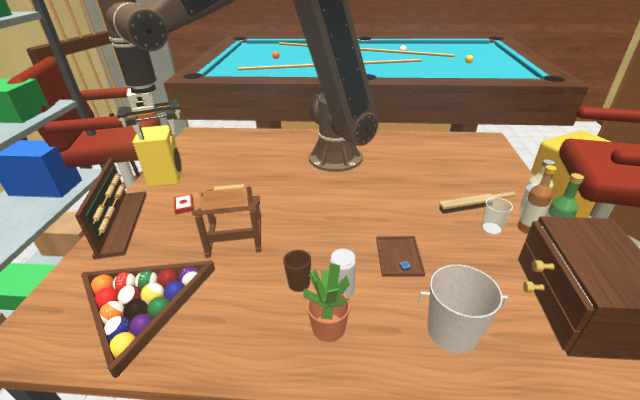

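View pics/top0.png

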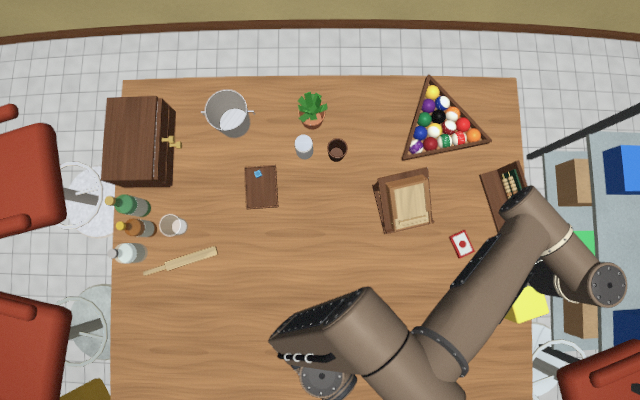

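```bash
cat > h.py <<'E'
import numpy as np, cv2
from scipy.spatial.transform import Rotation as R
from station import status, viewer, arm
def cam(n):
    c=viewer.camera_info(n)
    K=np.array([[c['fx'],0,c['cx']],[0,c['fy'],c['cy']],[0,0,1]])
    Rw=R.from_euler('xyz',c['attitude']).as_matrix()@np.diag([1,-1,-1]) # cv cam->world
    return K,np.array(c['D']),Rw,np.array(c['eye'])
def proj(n,P):
    K,D,Rw,e=cam(n); P=np.atleast_2d(P).astype(float)
    r,_=cv2.Rodrigues(Rw.T)
    return cv2.projectPoints(P,r,-Rw.T@e,K,D)[0][:,0]
def ray(n,uv):
    K,D,Rw,e=cam(n)
    p=cv2.undistortPoints(np.array([[uv]],float),K,D)[0,0]
    return e,Rw@np.array([p[0],p[1],1])
def onz(n,uv,z):
    e,d=ray(n,uv); return e+d*(z-e[2])/d[2]
def grab(n): return np.ascontiguousarray(viewer.grab_frame(n)[:,:,::-1])
def crop(img,x0,y0,w,h,s,path):
    cv2.imwrite(path,cv2.resize(img[y0:y0+h,x0:x0+w],None,fx=s,fy=s,interpolation=cv2.INTER_CUBIC))
E
python3 - <<'E'
from h import *
t=cv2.imread('pics/top0.png'); s=cv2.imread('pics/scene0.png')
crop(t,360,155,90,90,6,'pics/ct_box.png'); crop(t,235,155,60,65,8,'pics/ct_tray.png')
crop(s,180,170,100,95,6,'pics/cs_box.png'); crop(s,365,225,70,60,8,'pics/cs_tray.png')
print(onz('top',(404,200),.15),onz('top',(261,187),.014))
print(proj('top',[[0,0,0],[.5,0,0]]))
E
```

```text
[ 0.534371  -0.2845649  0.15     ] [0.60245448 0.22022139 0.014     ]
[[320.68400991 350.21614224]
 [319.91064764 214.26451175]]
```

View pics/ct_box.png

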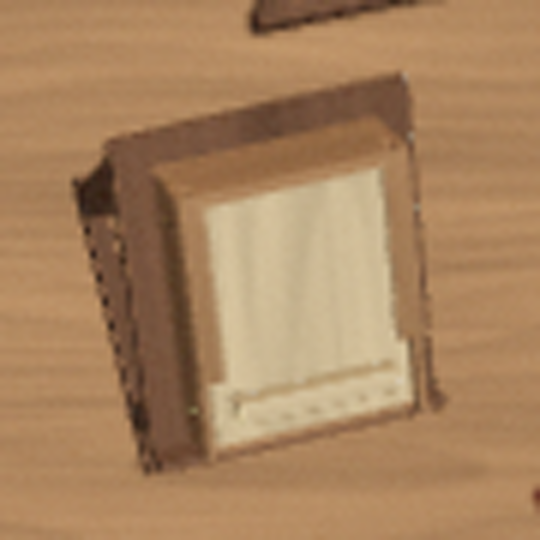

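View pics/cs_box.png

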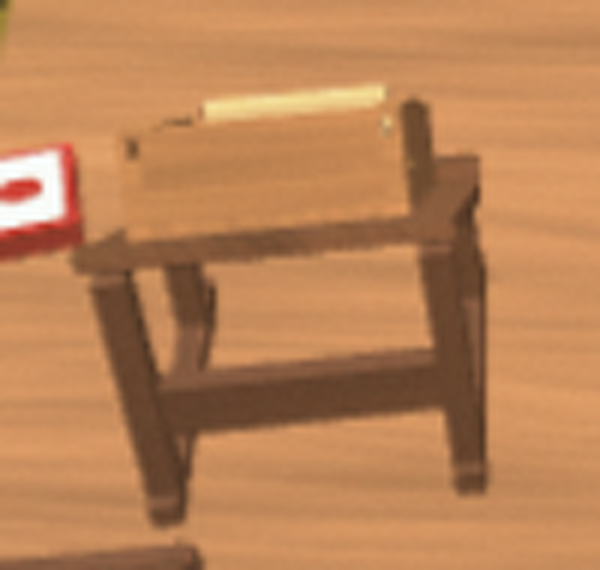

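View pics/ct_tray.png

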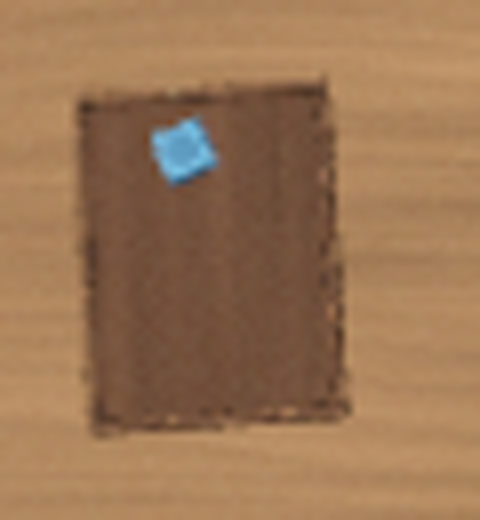

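View pics/cs_tray.png

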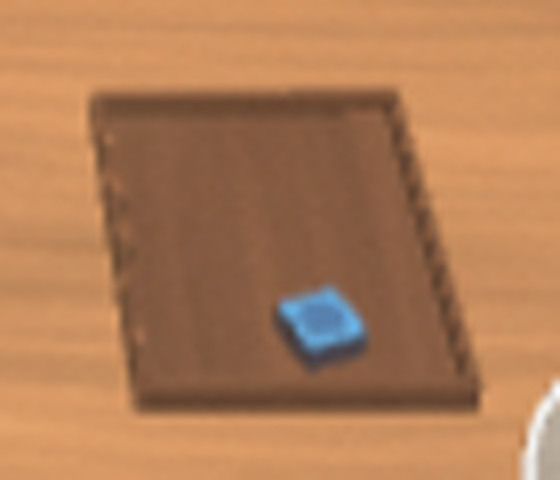

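```bash
cat >> h.py <<'E'
from scipy.optimize import least_squares
def boxT(p):
    Rb=R.from_euler('z',p[2]).as_matrix()@R.from_euler('y',-30,degrees=True).as_matrix()
    return Rb,np.array([p[0],p[1],.12])
def b2w(p,P):
    Rb,o=boxT(p); return (Rb@(np.atleast_2d(P)/1000.).T).T+o
def trW(p,P):
    return (R.from_euler('z',p[2]).as_matrix()@(np.atleast_2d(P)/1000.).T).T+np.array([p[0],p[1],0])
E
python3 - <<'E'
from h import *
M=np.array([[-32,51,52.5],[-32,-51,52.5],[75,51,52.5],[75,-51,52.5],[-83,66,42],[-83,-66,42]])
U=np.array([[222,383],[393,335],[205,207],[382,168],[212,462],[415,412]])/6+[360,155]
# pixel centre: crop resize
f=lambda p:(proj('top',b2w(p,M))-U).ravel()
r=least_squares(f,[.53,-.28,.2],loss='soft_l1'); print(r.x,np.round(r.fun.reshape(-1,2),1))
p=r.x
def draw(n,x0,y0,w,h,s,out,src):
    im=cv2.resize(cv2.imread(src)[y0:y0+h,x0:x0+w],None,fx=s,fy=s,interpolation=cv2.INTER_CUBIC)
    def poly(W,col):
        q=((proj(n,W)-[x0,y0]+.5)*s).astype(int); cv2.polylines(im,[q],True,col,1)
    def rect(x1,x2,y1,y2,z): return b2w(p,[[x1,y1,z],[x2,y1,z],[x2,y2,z],[x1,y2,z]])
    poly(rect(-83,83,-66,66,0),(0,0,255)); poly(rect(-32,83,-66,66,52.5),(255,0,0)); poly(rect(-32,75,-51,51,52.5),(255,0,0))
    poly(rect(-83,-77,-66,66,42),(0,255,0)); poly(rect(-75.5+18.5,-75.5+32.5,-48,48,59),(255,0,255))
    cv2.imwrite(out,im)
draw('top',360,155,90,90,6,'pics/o1.png','pics/top0.png'); draw('scene',180,170,100,95,6,'pics/o2.png','pics/scene0.png')
# tray
T=np.array([[80,60,14],[80,-60,14],[-80,60,14],[-80,-60,14]])
V=np.array([[80,100],[325,85],[96,432],[348,415]])/8+[235,155]
r=least_squares(lambda p:(proj('top',trW(p,T))-V).ravel(),[.6,.22,0]); print(r.x,np.round(r.fun.reshape(-1,2),1))
print(proj('scene',trW(r.x,T))); print('stub',onz('top',np.array([183,150])/8+[235,155],.017))
E
```

```text
[ 0.53468484 -0.29781523  0.21689017] [[ 0.2 -0.1]
 [ 0.6  1.2]
 [-0.5  0.4]
 [-0.1  0.1]
 [-1.7 -0.6]
 [ 1.1 -0.8]]
[0.60205705 0.21840009 0.06569954] [[-0.4 -0.2]
 [ 0.6 -0.6]
 [-0.3  0.4]
 [ 0.2  0.3]]
[[422.63041838 271.0853817 ]
 [379.75966866 271.20499694]
 [412.23734267 234.13970909]
 [374.16027125 234.30800637]]
stub [0.65240276 0.23217194 0.017     ]
```

View pics/o1.png

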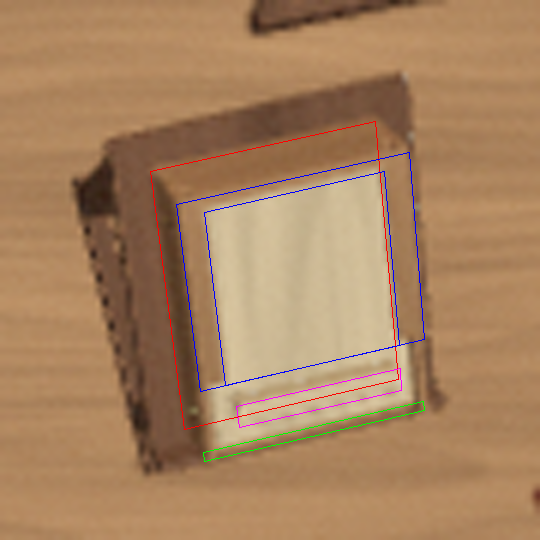

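View pics/o2.png

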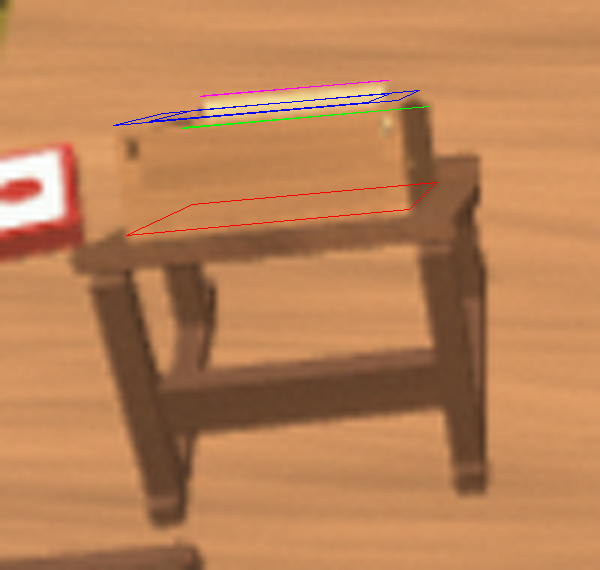

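```bash
python3 - <<'E'
from h import *
M=np.array([[-32,51,52.5],[-32,-51,52.5],[75,51,52.5],[75,-51,52.5],[-83,66,42],[-83,-66,42]])
U=np.array([[222,383],[393,335],[205,207],[382,168],[212,462],[415,412]])/6+[360,155]-.4
S=np.array([[83,-66,0],[83,66,0],[-43,-48,59],[-43,48,59],[83,-66,52],[83,66,52]])
W=np.array([[125,240],[412,213],[203,103],[385,86],[120,133],[400,103]])/6+[180,170]-.4
f=lambda p:np.r_[(proj('top',b2w(p,M))-U).ravel(),(proj('scene',b2w(p,S))-W).ravel()]
r=least_squares(f,[.53,-.28,.2],loss='soft_l1'); print(r.x,np.round(f(r.x).reshape(-1,2),1))
p=r.x
print('pull',b2w(p,[-51,0,59]),'chalkrow',b2w(p,[-7.5,0,6]), 'r',np.linalg.norm(b2w(p,[-51,0,59])[0,:2]))
print(status.get_state()['eef_pos'],np.degrees(status.get_state()['ee_rot']))
st=status.get_state();Rt=R.from_euler('xyz',st['ee_rot']).as_matrix();print(Rt.round(3))
n=proj('scene',b2w(p,S))
# bystanders roughly
for nm,uv,z in [('can',(304,142),.122),('cup',(337,147),.095),('cards',(461,244),.018),('brush',(200,259),.034),('tumbler',(173,223),.1)]: print(nm,onz('top',uv,z).round(3))
E
```

```text
[ 0.53700422 -0.29610122  0.22152885] [[ 0.1 -0.3]
 [ 0.5  0.9]
 [-0.7  0.1]
 [-0.3 -0.2]
 [-1.7 -0.8]
 [ 1.  -1.2]
 [ 0.5 -0.2]
 [-0.1 -0.2]
 [-0.3 -0.7]
 [ 0.2 -0.6]
 [-0.8 -0.7]
 [ 0.   0. ]]
pull [[ 0.46513716 -0.3122875   0.1455955 ]] chalkrow [[ 0.52774107 -0.29818751  0.12144615]] r 0.5602464227470638
[ 0.29095614 -0.60887553  0.40382239] [ 95.06225425  89.91511145 120.59653251]
[[-0.001 -0.431  0.902]
 [ 0.001  0.902  0.431]
 [-1.     0.001 -0.   ]]
can [0.745 0.055 0.122]
cup [ 0.733 -0.062  0.095]
cards [ 0.384 -0.525  0.018]
brush [0.335 0.439 0.034]
tumbler [0.463 0.519 0.1  ]
```

```bash
python3 - <<'E'
from h import *
s=cv2.imread('pics/scene0.png')
crop(s,100,60,100,120,6,'pics/cg.png')
# where is tip and jaw directions
st=status.get_state();o=st['eef_pos'];Rt=R.from_euler('xyz',st['ee_rot']).as_matrix()
P=[o+Rt@np.array([a,b,0]) for a,b in [(.178,.044),(.178,-.044),(.159,.044),(.159,-.044),(.178,.065),(.178,-.065),(.112,.0965),(.112,-.0965)]]
print(((proj('scene',P)-[100,60]+.5)*6).round())
E
```

```text
[[424. 448.]
 [264. 473.]
 [415. 418.]
 [255. 443.]
 [461. 442.]
 [226. 480.]
 [490. 327.]
 [128. 381.]]
```

View pics/cg.png

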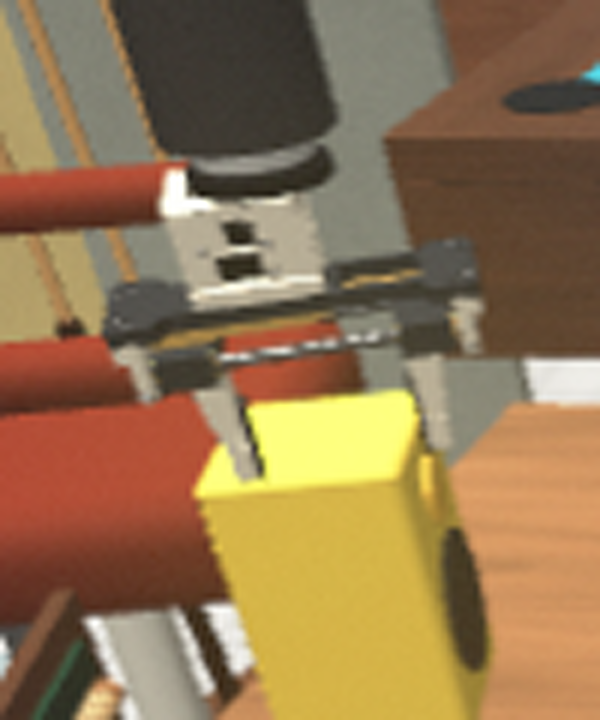

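```bash
cat >> h.py <<'E'
BP=[.537,-.2961,.2215]
ux=np.array([np.cos(BP[2]),np.sin(BP[2]),0]); uy=np.array([-np.sin(BP[2]),np.cos(BP[2]),0])
def st():
    s=status.get_state(); Rt=R.from_euler('xyz',s['ee_rot']).as_matrix()
    print('t',round(s['t'],2),'tcp',(s['eef_pos']*1000).round(1),'jawyaw',np.degrees(np.arctan2(Rt[1,1],Rt[0,1])).round(2),'F',s['force'].round(2),'M',s['moment'].round(2),'w',round(s['width']*1000,1),'q6',s['q'][5].round(2))
    return s
E
python3 - <<'E'
from h import *
s=st()
b=b2w(BP,[-51,0,43])[0]; print('base',b)
t=b-ux*.0055; t[2]+=.0085+.178; print('target',t, (t-s['eef_pos'])*1000)
print(b2w(BP,[83,0,52]))
E
```

```text
t 0.1 tcp [ 291.  -608.9  403.8] jawyaw 115.53 F [ 0.47 -0.2   0.09] M [-0.01  0.02 -0.01] w 87.8 q6 -0.29
base [ 0.47293702 -0.31052666  0.13173909]
target [ 0.46757139 -0.31173497  0.31823909] [176.61525016 297.14055359 -85.58329804]
[[ 0.58175921 -0.28602045  0.20653332]]
```

Request:
apply_moves:
  commands:
    - {"dx": 17.7,"dy": 29.7,"dz": 0,"spin": 7.7,"hand": 0}
    - {"dx": 17.7,"dy": 29.7,"dz": 0,"spin": 7.7,"hand": 0.3}
    - {"dx": 17.7,"dy": 29.7,"dz": 0,"spin": 7.7,"hand": 0.6}
    - {"dx": 17.7,"dy": 29.7,"dz": 0,"spin": 7.7,"hand": 0.72}
    - {"dx": 17.7,"dy": 29.7,"dz": 0,"spin": 7.7,"hand": 0.72}
  grip_force: 10

```text
t: 0.72
eef_pos: [0.3799, -0.4594, 0.4042]
ee_rot: [1.255, 1.57, 2.377]
force: [2.0, -0.4, -0.2]
width: 0.0535
```

Request:
apply_moves:
  commands:
    - {"dx": 17.7,"dy": 29.7,"dz": -6,"spin": 7.7,"hand": 0.72}
    - {"dx": 17.7,"dy": 29.7,"dz": -6,"spin": 7.7,"hand": 0.72}
    - {"dx": 17.7,"dy": 29.7,"dz": -6,"spin": 7.7,"hand": 0.72}
    - {"dx": 17.7,"dy": 29.7,"dz": -6,"spin": 7.7,"hand": 0.72}
    - {"dx": 17.3,"dy": 29.8,"dz": -6,"spin": 7.9,"hand": 0.72}

```text
t: 1.35
eef_pos: [0.468, -0.3108, 0.3742]
ee_rot: [0.862, 1.57, 2.66]
force: [-0.0, 0.3, -0.2]
width: 0.0248
```

```bash
python3 - <<'E'
from h import *
i=grab('scene'); cv2.imwrite('pics/s1.png',i); crop(i,170,110,110,110,7,'pics/s1c.png')
i=grab('top'); cv2.imwrite('pics/t1.png',i); crop(i,350,150,110,110,5,'pics/t1c.png')
s=st()
E
```

```text
t 1.45 tcp [ 468.6 -309.7  373.7] jawyaw -166.92 F [-0.28 -0.61 -0.17] M [-0.04  0.08  0.04] w 24.7 q6 0.46
```

View pics/s1c.png

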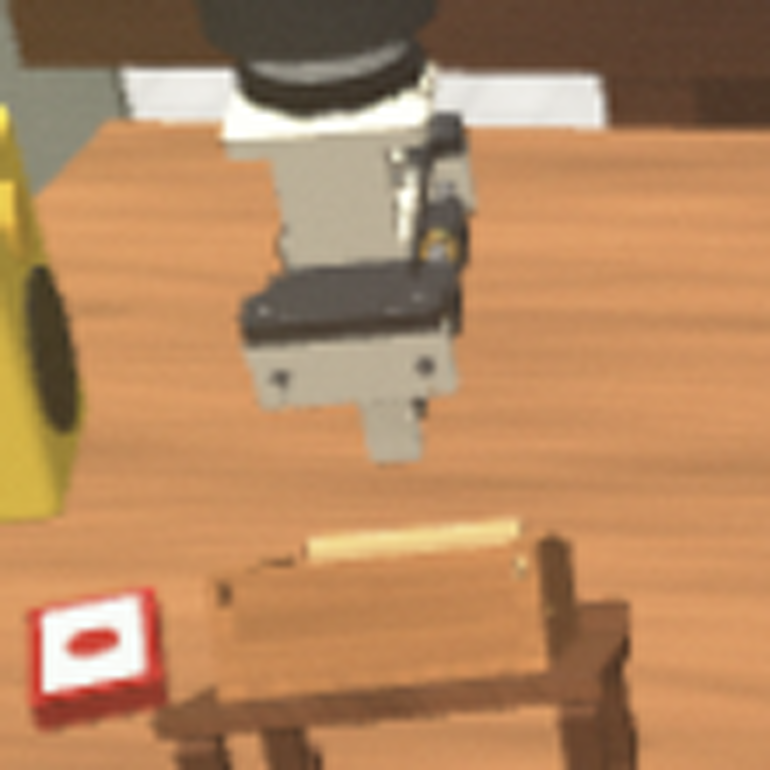

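View pics/t1c.png

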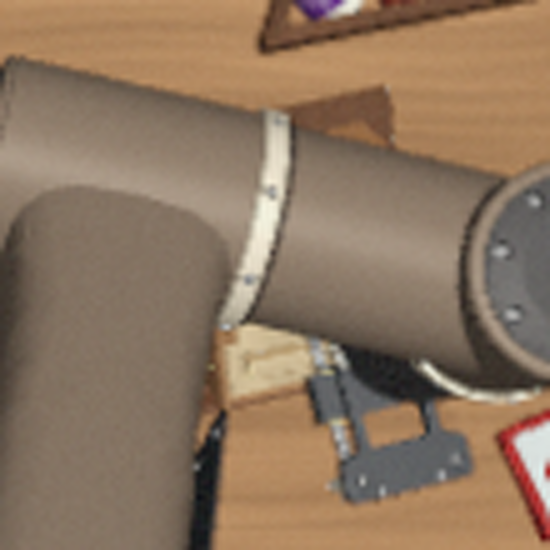

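Request:
apply_moves:
  commands:
    - {"dx": -1,"dy": -2,"dz": -15,"spin": -0.4,"hand": 0.73}
    - {"dx": 0,"dy": 0,"dz": -15,"spin": 0,"hand": 0.73}
    - {"dx": 0,"dy": 0,"dz": -10,"spin": 0,"hand": 0.73}
    - {"dx": 0,"dy": 0,"dz": -4,"spin": 0,"hand": 0.73}
    - {"dx": 0,"dy": 0,"dz": 0,"spin": 0,"hand": 0.73}

```text
t: 2.08
eef_pos: [0.4665, -0.3142, 0.3304]
ee_rot: [1.291, 1.57, 3.077]
force: [0.0, 0.9, -0.4]
width: 0.0237
```

```bash
python3 - <<'E'
from h import *
i=grab('scene'); cv2.imwrite('pics/s2.png',i); crop(i,190,130,80,80,9,'pics/s2c.png')
s=st(); o=s['eef_pos']
tip=o-[0,0,.178]
print(((proj('scene',[tip+ux*.012,tip+ux*.02,tip-ux*.012])-[190,130]+.5)*9).round())
print(((proj('scene',b2w(BP,[[-44,-48,59],[-44,48,59],[-44,0,59]]))-[190,130]+.5)*9).round())
E
```

```text
t 2.12 tcp [ 466.7 -314.2  330.8] jawyaw -167.68 F [-0.37  0.32  0.01] M [ 0.09  0.08 -0.03] w 23.8 q6 0.46
[[343. 499.]
 [342. 511.]
 [348. 463.]]
[[213. 509.]
 [491. 485.]
 [353. 497.]]
```

View pics/s2c.png

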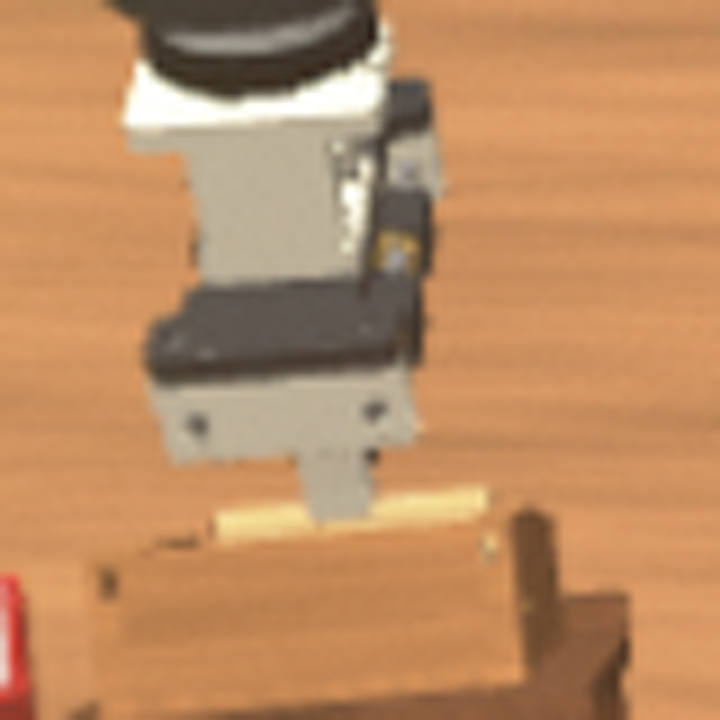

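Request:
apply_moves:
  commands:
    - {"dx": 1,"dy": 2,"dz": -3,"spin": 0.3,"hand": 0.73}
    - {"dx": 0,"dy": 0,"dz": -3,"spin": 0,"hand": 0.73}
    - {"dx": 0,"dy": 0,"dz": -2,"spin": 0,"hand": 0.73}
    - {"dx": 0,"dy": 0,"dz": -1,"spin": 0,"hand": 0.73}
    - {"dx": 0,"dy": 0,"dz": 0,"spin": 0,"hand": 0.73}

```text
t: 2.75
eef_pos: [0.4676, -0.3119, 0.3216]
ee_rot: [1.238, 1.571, 3.029]
force: [-0.6, -0.5, -0.0]
width: 0.0234
```

```bash
python3 - <<'E'
from h import *
s=st(); print(s['moment'])
E
```

```text
t 2.75 tcp [ 467.6 -311.9  321.6] jawyaw -167.36 F [-0.58 -0.48 -0.02] M [0.03 0.11 0.06] w 23.4 q6 0.46
[0.02957269 0.11201827 0.05606521]
```

Request:
apply_moves:
  commands:
    - {"dx": 0,"dy": 0,"dz": -1,"spin": 0,"hand": 0.73}
    - {"dx": 0,"dy": 0,"dz": -1,"spin": 0,"hand": 0.73}
    - {"dx": 0,"dy": 0,"dz": -1,"spin": 0,"hand": 0.73}
    - {"dx": 0,"dy": 0,"dz": 0,"spin": 0,"hand": 0.73}
    - {"dx": 0,"dy": 0,"dz": 0,"spin": 0,"hand": 0.73}

```text
t: 3.38
eef_pos: [0.4677, -0.3119, 0.3196]
ee_rot: [-2.356, 1.57, -0.564]
force: [-3.2, 1.5, 7.6]
width: 0.0238
```

Request:
apply_moves:
  commands:
    - {"dx": 0,"dy": 0,"dz": 1.5,"spin": 0,"hand": 0.76}
    - {"dx": 0,"dy": 0,"dz": 0,"spin": 0,"hand": 0.78}
    - {"dx": 0,"dy": 0,"dz": -1,"spin": 0,"hand": 0.78}
    - {"dx": 0,"dy": 0,"dz": -0.7,"spin": 0,"hand": 0.78}
    - {"dx": 0,"dy": 0,"dz": 0,"spin": 0,"hand": 0.78}
  grip_force: 5

```text
t: 4.0
eef_pos: [0.4676, -0.3119, 0.3184]
ee_rot: [1.094, 1.571, 2.885]
force: [-1.3, 0.6, 1.2]
width: 0.0192
```

Request:
apply_moves:
  commands:
    - {"dx": 0,"dy": 0,"dz": 0,"spin": 0,"hand": 0.8}
    - {"dx": 0,"dy": 0,"dz": -0.6,"spin": 0,"hand": 0.81}
    - {"dx": 0,"dy": 0,"dz": 0,"spin": 0,"hand": 1}
    - {"dx": 0,"dy": 0,"dz": 0,"spin": 0,"hand": 1}
    - {"dx": 0,"dy": 0,"dz": 0,"spin": 0,"hand": 1}
  grip_force: 10

```text
t: 4.62
eef_pos: [0.4676, -0.3119, 0.3179]
ee_rot: [1.397, 1.571, -3.094]
force: [-0.5, -0.0, 1.5]
width: 0.0161
```

```bash
python3 - <<'E'
from h import *
i=grab('scene'); cv2.imwrite('pics/s3.png',i); crop(i,190,130,80,80,9,'pics/s3c.png')
s=st()
E
```

```text
t 4.67 tcp [ 467.6 -311.9  317.9] jawyaw -167.36 F [-0.62  0.86  0.88] M [0.01 0.4  0.02] w 15.9 q6 0.46
```

View pics/s3c.png

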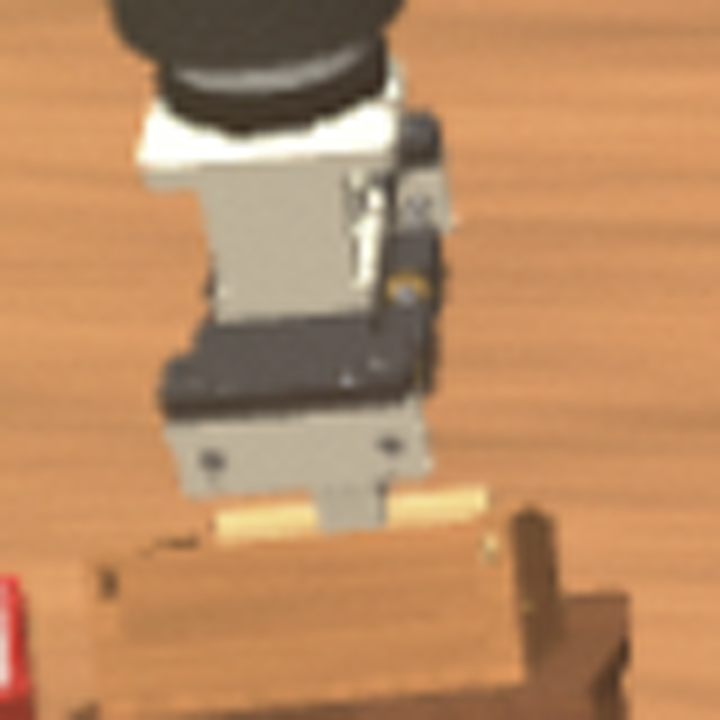

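Request:
apply_moves:
  commands:
    - {"dx": 0,"dy": 0,"dz": 0,"spin": 0,"hand": 1}
    - {"dx": 0,"dy": 0,"dz": 0,"spin": 0,"hand": 1}
    - {"dx": -0.5,"dy": -0.1,"dz": 0.8,"spin": 0,"hand": 1}
    - {"dx": -0.5,"dy": -0.1,"dz": 0.8,"spin": 0,"hand": 1}
    - {"dx": 0,"dy": 0,"dz": 0,"spin": 0,"hand": 1}
  grip_force: 20

```text
t: 5.3
eef_pos: [0.4667, -0.312, 0.3195]
ee_rot: [-1.384, 1.571, 0.408]
force: [0.9, 0.5, 0.0]
width: 0.0152
```

```bash
python3 - <<'E'
from h import *
i=grab('scene'); cv2.imwrite('pics/s4.png',i); crop(i,190,130,80,80,9,'pics/s4c.png')
s=st()
E
```

```text
t 5.35 tcp [ 466.7 -312.1  319.5] jawyaw -167.36 F [ 0.42 -0.42 -1.42] M [ 0.19 -0.17  0.  ] w 15.2 q6 0.46
```

View pics/s4c.png

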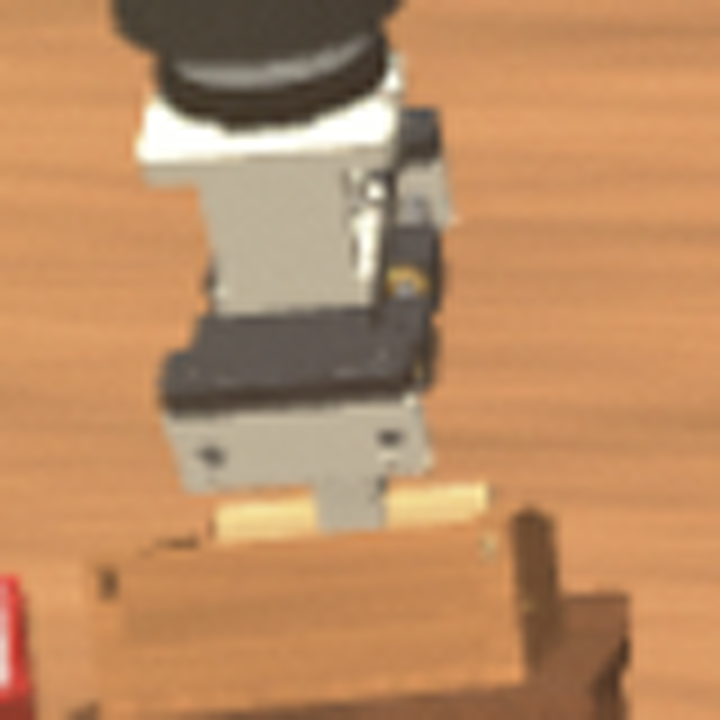

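```bash
cat >> h.py <<'E'
def edge(path,cols=range(234,243),r0=176,r1=196):
    g=cv2.imread(path)[:,:,1].astype(float)+cv2.imread(path)[:,:,0]
    out=[]
    for c in cols:
        d=np.diff(g[r0:r1,c]); k=d.argmax(); k=min(max(k,1),len(d)-2)
        a,b,e=d[k-1],d[k],d[k+1]; out.append(r0+k+.5+.5*(a-e)/(a-2*b+e))
    return np.round(out,2)
E
python3 - <<'E'
from h import *
for f in ['scene0','s3','s4']: print(f,edge(f'pics/{f}.png'),edge(f'pics/{f}.png',range(215,224)))
P=b2w(BP,[[-44,30,59],[-44,-30,59]]);print(proj('scene',P),proj('scene',P+[0,0,.001])-proj('scene',P),proj('scene',P+ux*.001)-proj('scene',P))
E
```

```text
scene0 [184.37 184.3  184.29 184.3  184.26 184.2  184.07 183.66 183.67] [186.32 186.22 186.11 185.91 185.69 185.56 185.46 185.43 185.38]
s3 [184.53 184.44 184.42 184.36 184.29 184.15 184.02 183.64 183.61] [178.03 178.03 177.97 177.97 177.98 177.98 178.08 185.57 185.54]
s4 [183.9  183.81 183.82 183.69 183.42 183.44 183.33 183.32 183.34] [185.58 185.54 185.44 185.36 185.37 185.38 185.24 185.16 184.95]
[[238.27094793 183.86510856]
 [219.02104778 185.58086217]] [[-0.04711099 -0.26621911]
 [-0.05686084 -0.26678011]] [[-0.01410423  0.16681445]
 [-0.0275336   0.16889014]]
```

Request:
apply_moves:
  commands:
    - {"dx": -0.4,"dy": -0.1,"dz": 0.7,"spin": 0,"hand": 1}
    - {"dx": -0.4,"dy": -0.1,"dz": 0.7,"spin": 0,"hand": 1}
    - {"dx": -0.3,"dy": 0,"dz": 0.5,"spin": 0,"hand": 1}
    - {"dx": 0,"dy": 0,"dz": 0,"spin": 0,"hand": 1}
    - {"dx": 0,"dy": 0,"dz": 0,"spin": 0,"hand": 1}

```text
t: 5.98
eef_pos: [0.4654, -0.3123, 0.3213]
ee_rot: [1.239, 1.571, 3.03]
force: [0.3, -0.2, -0.2]
width: 0.0151
```

```bash
python3 - <<'E'
from h import *
i=grab('scene'); cv2.imwrite('pics/s5.png',i); 
s=st()
for f in ['scene0','s4','s5']: print(f,edge(f'pics/{f}.png'),edge(f'pics/{f}.png',range(215,222)))
E
```

```text
t 6.03 tcp [ 465.4 -312.3  321.3] jawyaw -167.36 F [ 0.27 -0.63 -0.16] M [-0.02  0.23 -0.05] w 14.7 q6 0.46
scene0 [184.37 184.3  184.29 184.3  184.26 184.2  184.07 183.66 183.67] [186.32 186.22 186.11 185.91 185.69 185.56 185.46]
s4 [183.9  183.81 183.82 183.69 183.42 183.44 183.33 183.32 183.34] [185.58 185.54 185.44 185.36 185.37 185.38 185.24]
s5 [183.35 183.27 183.26 183.2  182.89 182.71 182.56 182.43 182.35] [184.95 184.78 184.76 184.71 184.57 184.54 184.41]
```

Request:
apply_moves:
  commands:
    - {"dx": -2.1,"dy": -0.5,"dz": -1.2,"spin": 0,"hand": 1}
    - {"dx": -4.3,"dy": -1.0,"dz": -2.4,"spin": 0,"hand": 1}
    - {"dx": -4.3,"dy": -0.9,"dz": -2.5,"spin": 0,"hand": 1}
    - {"dx": -4.2,"dy": -1,"dz": -2.4,"spin": 0,"hand": 1}
    - {"dx": -2.1,"dy": -0.4,"dz": -1.3,"spin": 0,"hand": 1}

```text
t: 6.65
eef_pos: [0.4481, -0.3162, 0.3113]
ee_rot: [1.161, 1.57, 2.953]
force: [-0.8, -0.4, -1.0]
width: 0.015
```

```bash
python3 - <<'E'
from h import *
i=grab('scene'); cv2.imwrite('pics/s6.png',i);crop(i,190,130,80,80,9,'pics/s6c.png')
j=grab('top'); cv2.imwrite('pics/t6.png',j);crop(j,350,150,110,110,5,'pics/t6c.png')
s=st()
E
```

```text
t 6.75 tcp [ 448.2 -316.2  311.4] jawyaw -167.37 F [-0.2  -0.9  -0.96] M [0.02 0.22 0.02] w 15.3 q6 0.48
```

View pics/s6c.png

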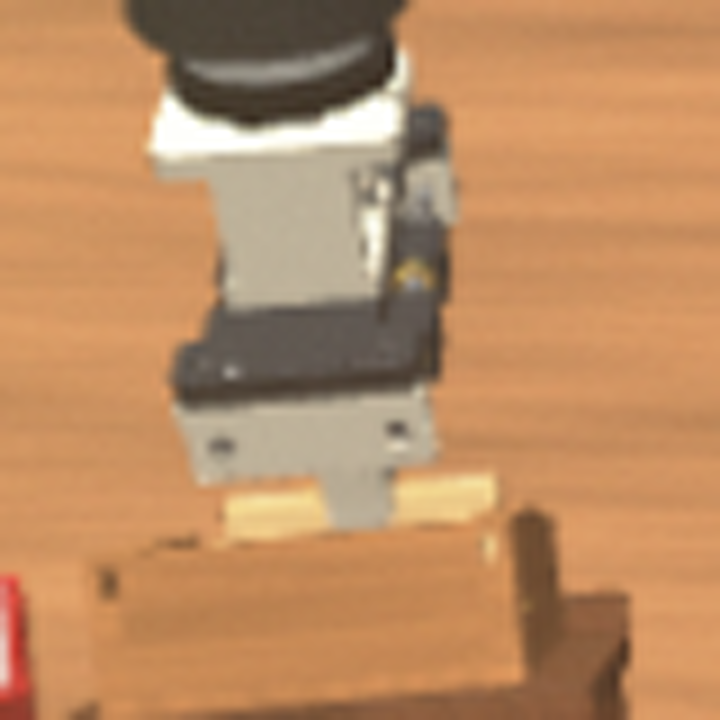

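View pics/t6c.png

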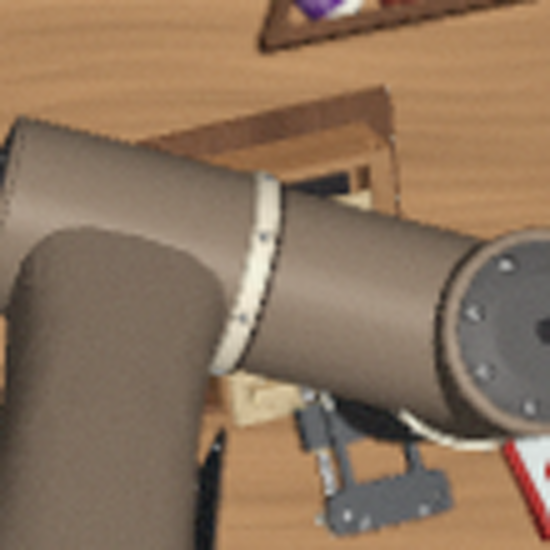

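Request:
apply_moves:
  commands:
    - {"dx": -3.5,"dy": -0.8,"dz": -1.9,"spin": 0,"hand": 1}
    - {"dx": -3.5,"dy": -0.8,"dz": -1.9,"spin": 0,"hand": 1}
    - {"dx": -3.4,"dy": -0.8,"dz": -1.8,"spin": 0,"hand": 1}
    - {"dx": -3.5,"dy": -0.7,"dz": -1.9,"spin": 0,"hand": 1}
    - {"dx": -3.4,"dy": -0.8,"dz": -1.8,"spin": 0,"hand": 1}

```text
t: 7.38
eef_pos: [0.431, -0.3201, 0.3021]
ee_rot: [1.06, 1.571, 2.852]
force: [0.2, -0.5, -1.1]
width: 0.0152
```

Request:
apply_moves:
  commands:
    - {"dx": -3.5,"dy": -0.8,"dz": -1.8,"spin": 0,"hand": 1}
    - {"dx": -3.5,"dy": -0.8,"dz": -1.8,"spin": 0,"hand": 1}
    - {"dx": -3.5,"dy": -0.8,"dz": -1.8,"spin": 0,"hand": 1}
    - {"dx": -3.5,"dy": -0.8,"dz": -1.8,"spin": 0,"hand": 1}
    - {"dx": -3.4,"dy": -0.7,"dz": -1.9,"spin": 0,"hand": 1}

```text
t: 8.0
eef_pos: [0.4136, -0.324, 0.2931]
ee_rot: [-2.381, 1.571, -0.589]
force: [-0.3, -0.8, -0.9]
width: 0.0155
```

```bash
python3 - <<'E'
from h import *
i=grab('scene'); cv2.imwrite('pics/s7.png',i);crop(i,190,130,80,80,9,'pics/s7c.png')
s=st()
E
```

```text
t 8.05 tcp [ 413.1 -323.9  292.8] jawyaw -167.37 F [-0.53 -0.11 -0.37] M [ 0.05  0.33 -0.03] w 15.0 q6 0.51
```

View pics/s7c.png

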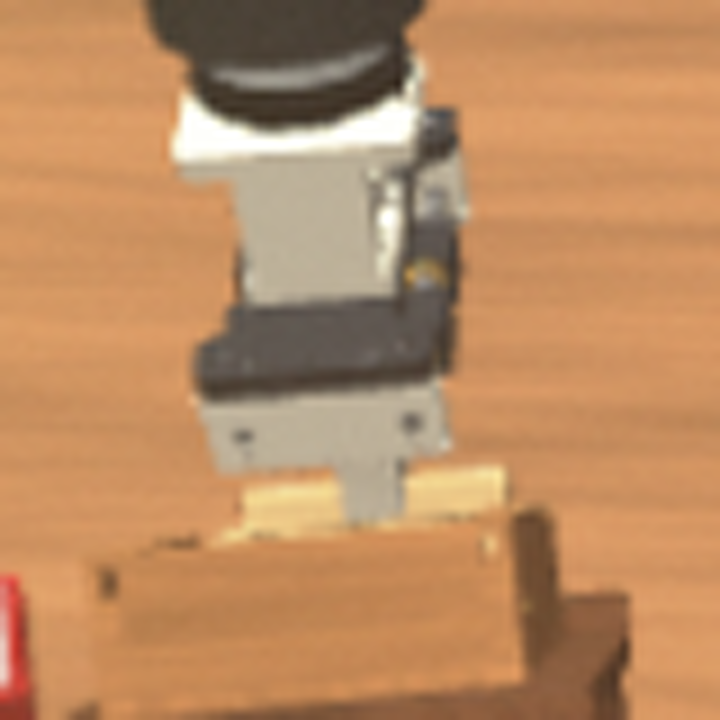

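Request:
apply_moves:
  commands:
    - {"dx": -3.6,"dy": -0.8,"dz": -1.7,"spin": 0,"hand": 1}
    - {"dx": -3.5,"dy": -0.8,"dz": -1.7,"spin": 0,"hand": 1}
    - {"dx": -3.6,"dy": -0.8,"dz": -1.7,"spin": 0,"hand": 1}
    - {"dx": -3.5,"dy": -0.8,"dz": -1.7,"spin": 0,"hand": 1}
    - {"dx": -3.5,"dy": -0.8,"dz": -1.7,"spin": 0,"hand": 1}

```text
t: 8.68
eef_pos: [0.3959, -0.328, 0.2846]
ee_rot: [-2.442, 1.571, -0.65]
force: [-0.9, -0.5, -1.4]
width: 0.0149
```

Request:
apply_moves:
  commands:
    - {"dx": -2.8,"dy": -0.6,"dz": -1.2,"spin": 0,"hand": 1}
    - {"dx": -2.7,"dy": -0.6,"dz": -1.2,"spin": 0,"hand": 1}
    - {"dx": -2.7,"dy": -0.6,"dz": -1.1,"spin": 0,"hand": 1}
    - {"dx": -2.7,"dy": -0.7,"dz": -1.1,"spin": 0,"hand": 1}
    - {"dx": -2.8,"dy": -0.6,"dz": -1.1,"spin": 0,"hand": 1}

```text
t: 9.3
eef_pos: [0.3823, -0.3311, 0.2789]
ee_rot: [-2.276, 1.571, -0.485]
force: [-0.6, -0.2, -0.7]
width: 0.0147
```

```bash
python3 - <<'E'
from h import *
i=grab('scene'); cv2.imwrite('pics/s8.png',i);crop(i,190,130,80,80,9,'pics/s8c.png')
s=st()
E
```

```text
t 9.35 tcp [ 381.9 -331.   278.7] jawyaw -167.37 F [-0.55  0.41 -1.96] M [ 0.07  0.27 -0.01] w 15.0 q6 0.55
```

View pics/s8c.png

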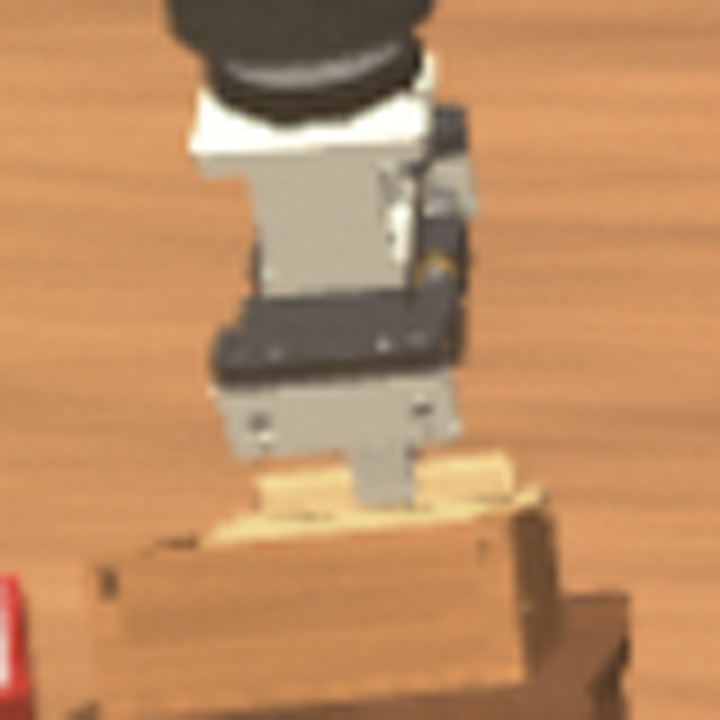

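Request:
apply_moves:
  commands:
    - {"dx": -3.3,"dy": -0.8,"dz": -1,"spin": 0,"hand": 1}
    - {"dx": -3.3,"dy": -0.7,"dz": -1,"spin": 0,"hand": 1}
    - {"dx": -3.3,"dy": -0.8,"dz": -1,"spin": 0,"hand": 1}
    - {"dx": -3.3,"dy": -0.7,"dz": -1,"spin": 0,"hand": 1}
    - {"dx": -3.2,"dy": -0.7,"dz": -0.9,"spin": 0,"hand": 1}

```text
t: 9.98
eef_pos: [0.3658, -0.3348, 0.274]
ee_rot: [-0.467, 1.571, 1.324]
force: [0.1, -0.8, -0.9]
width: 0.0149
```

Request:
apply_moves:
  commands:
    - {"dx": -3,"dy": -0.7,"dz": 2,"spin": 0,"hand": 1}
    - {"dx": -3,"dy": -0.7,"dz": 4,"spin": 0,"hand": 1}
    - {"dx": -3,"dy": -0.6,"dz": 4,"spin": 0,"hand": 1}
    - {"dx": 0,"dy": 0,"dz": 0,"spin": 0,"hand": 1}
    - {"dx": 0,"dy": 0,"dz": 0,"spin": 0,"hand": 1}

```text
t: 10.6
eef_pos: [0.357, -0.3367, 0.2841]
ee_rot: [-2.055, 1.571, -0.263]
force: [-0.0, -0.3, -0.8]
width: 0.015
```

```bash
python3 - <<'E'
from h import *
i=grab('scene'); cv2.imwrite('pics/s9.png',i);crop(i,190,130,80,80,9,'pics/s9c.png')
j=grab('top'); cv2.imwrite('pics/t9.png',j);crop(j,350,150,110,130,5,'pics/t9c.png')
s=st()
E
```

```text
t 10.7 tcp [ 357.  -336.7  284. ] jawyaw -167.36 F [ 0.19  0.45 -0.7 ] M [-0.01  0.22 -0.02] w 15.0 q6 0.58
```

View pics/s9c.png

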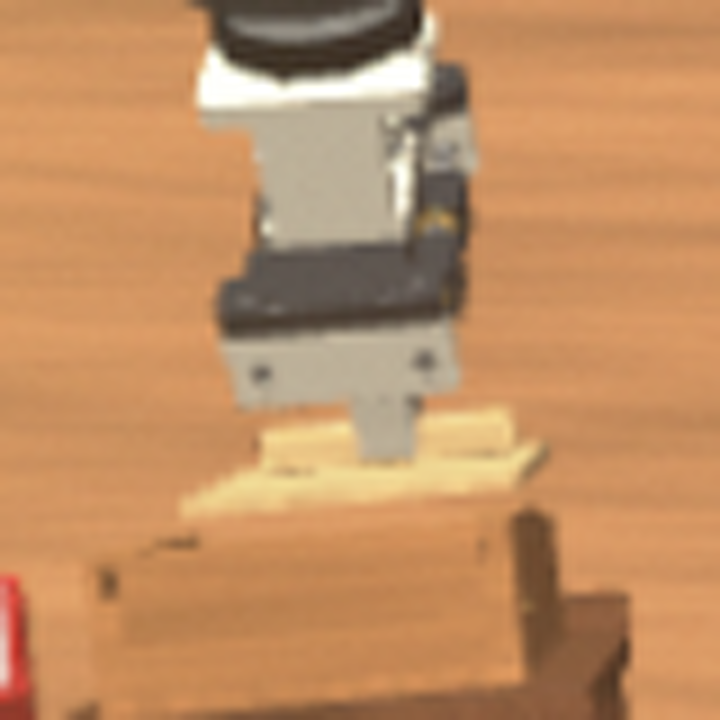

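View pics/t9c.png

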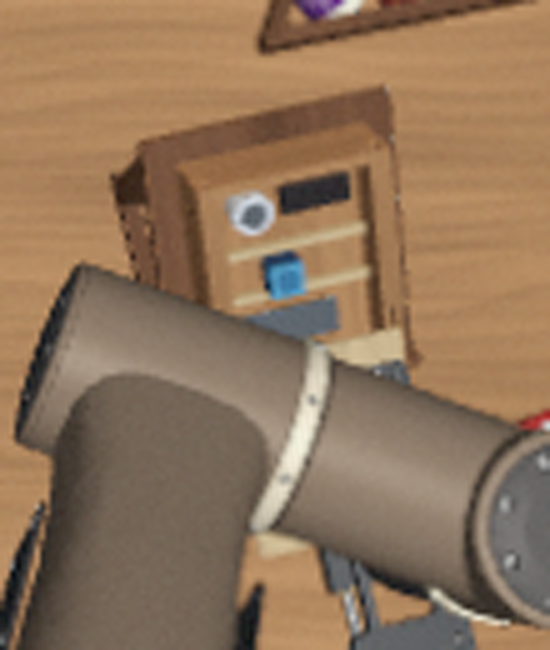

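Request:
apply_moves:
  commands:
    - {"dx": -3,"dy": -0.7,"dz": 8,"spin": 0,"hand": 1}
    - {"dx": -3,"dy": -0.7,"dz": 12,"spin": 0,"hand": 1}
    - {"dx": -3,"dy": -0.6,"dz": 15,"spin": 0,"hand": 1}
    - {"dx": 0,"dy": 0,"dz": 15,"spin": 0,"hand": 1}
    - {"dx": 0,"dy": 0,"dz": 10,"spin": 0,"hand": 1}
  grip_force: 40

```text
t: 11.32
eef_pos: [0.3481, -0.3388, 0.3457]
ee_rot: [-2.217, 1.569, -0.426]
force: [0.6, 0.3, -0.7]
width: 0.0142
```

```bash
python3 - <<'E'
from h import *
i=grab('scene'); cv2.imwrite('pics/s10.png',i);crop(i,190,110,80,80,9,'pics/s10c.png')
j=grab('top'); cv2.imwrite('pics/t10.png',j);crop(j,350,150,110,130,5,'pics/t10c.png')
s=st()
E
```

```text
t 11.43 tcp [ 348.4 -338.9  345.6] jawyaw -167.35 F [-0.37  0.56 -0.65] M [-0.02  0.12 -0.02] w 14.0 q6 0.59
```

View pics/s10c.png

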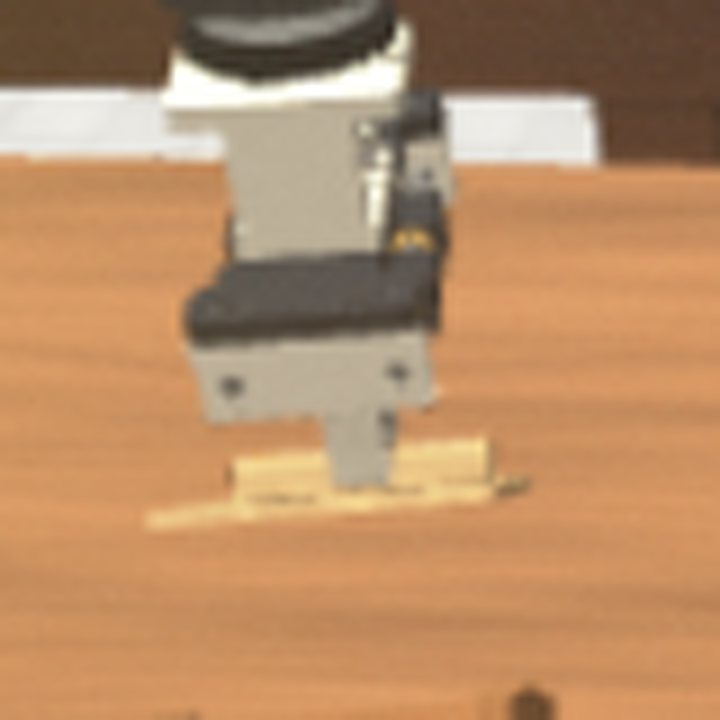

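View pics/t10c.png

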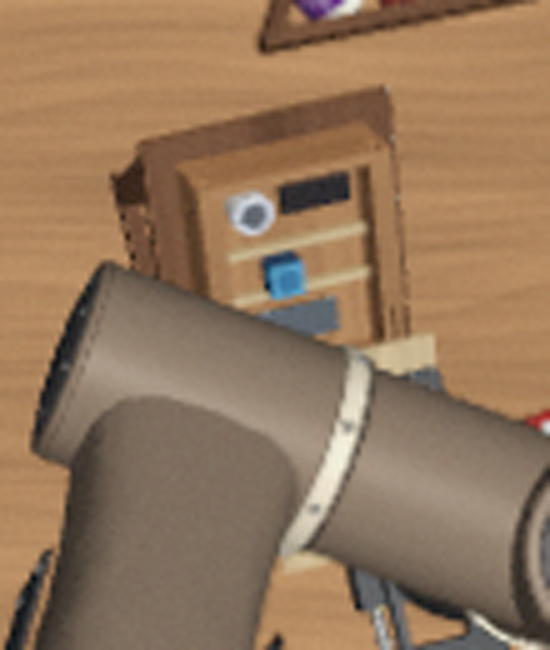

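Request:
apply_moves:
  commands:
    - {"dx": 0,"dy": 0,"dz": 20,"spin": 0,"hand": 1}
    - {"dx": 0,"dy": 0,"dz": 25,"spin": 0,"hand": 1}
    - {"dx": 0,"dy": 0,"dz": 25,"spin": 0,"hand": 1}
    - {"dx": 2,"dy": 10,"dz": 20,"spin": 0,"hand": 1}
    - {"dx": 5,"dy": 20,"dz": 10,"spin": 0,"hand": 1}

```text
t: 12.05
eef_pos: [0.3551, -0.3087, 0.4446]
ee_rot: [-2.288, 1.57, -0.498]
force: [-0.2, 0.1, -1.5]
width: 0.014
```

Request:
apply_moves:
  commands:
    - {"dx": 10,"dy": 30,"dz": 0,"spin": 0,"hand": 1}
    - {"dx": 12,"dy": 30,"dz": 0,"spin": 0,"hand": 1}
    - {"dx": 12,"dy": 35,"dz": 0,"spin": 0,"hand": 1}
    - {"dx": 13,"dy": 35,"dz": 0,"spin": 0,"hand": 1}
    - {"dx": 13,"dy": 35,"dz": 0,"spin": 0,"hand": 1}

```text
t: 12.68
eef_pos: [0.4152, -0.1425, 0.4437]
ee_rot: [1.007, 1.57, 2.798]
force: [0.8, -1.1, -2.2]
width: 0.0137
```

Request:
apply_moves:
  commands:
    - {"dx": 13,"dy": 35,"dz": -5,"spin": 0,"hand": 1}
    - {"dx": 12,"dy": 32,"dz": -20,"spin": 0,"hand": 1}
    - {"dx": 10,"dy": 25,"dz": -30,"spin": 0,"hand": 1}
    - {"dx": 8,"dy": 15,"dz": -30,"spin": 0,"hand": 1}
    - {"dx": 2,"dy": 7,"dz": -30,"spin": 0,"hand": 1}

```text
t: 13.3
eef_pos: [0.4603, -0.0288, 0.3277]
ee_rot: [1.439, 1.57, -3.052]
force: [-0.1, 0.6, -0.6]
width: 0.0138
```

```bash
python3 - <<'E'
from h import *
i=grab('scene'); cv2.imwrite('pics/s11.png',i);crop(i,270,80,110,110,7,'pics/s11c.png')
s=st()
E
```

```text
t 13.35 tcp [458.9 -28.8 323.9] jawyaw -167.36 F [-1.77  0.38 -5.29] M [ 0.13  0.6  -0.02] w 14.1 q6 -0.15
```

View pics/s11c.png

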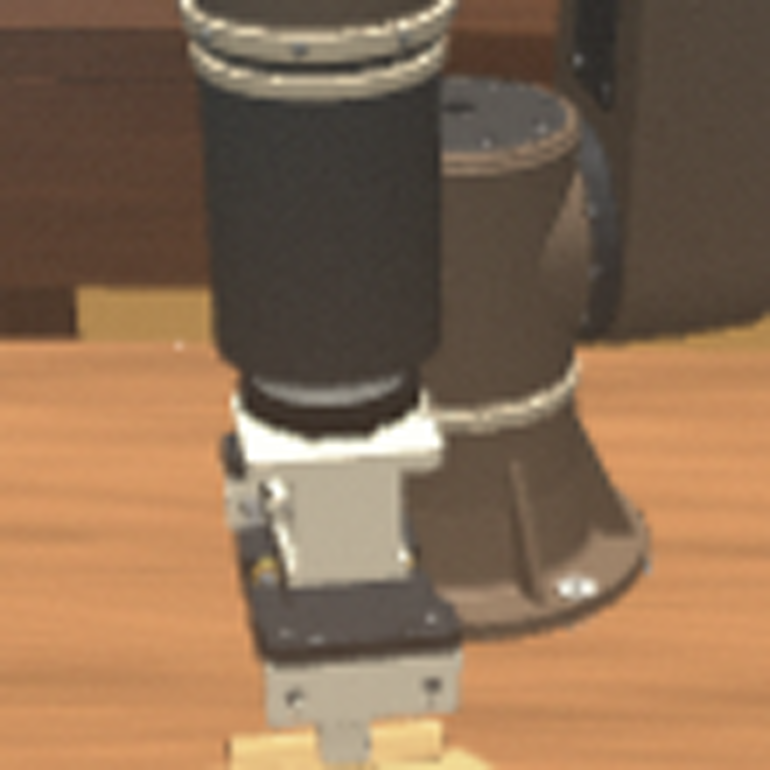

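Request:
apply_moves:
  commands:
    - {"dx": 0,"dy": 0,"dz": -25,"spin": 0,"hand": 1}
    - {"dx": 0,"dy": 0,"dz": -25,"spin": 0,"hand": 1}
    - {"dx": 0,"dy": 0,"dz": -25,"spin": 0,"hand": 1}
    - {"dx": 0,"dy": 0,"dz": -15,"spin": 0,"hand": 1}
    - {"dx": 0,"dy": 0,"dz": -5,"spin": 0,"hand": 1}

```text
t: 13.98
eef_pos: [0.4598, -0.0299, 0.2335]
ee_rot: [1.709, 1.569, -2.783]
force: [0.3, -0.8, -1.0]
width: 0.0139
```

```bash
python3 - <<'E'
from h import *
i=grab('scene'); cv2.imwrite('pics/s12.png',i);crop(i,285,160,85,85,9,'pics/s12c.png')
s=st()
E
```

```text
t 14.03 tcp [459.9 -29.9 233.4] jawyaw -167.37 F [-0.16 -0.24 -1.99] M [0.07 0.16 0.02] w 14.5 q6 -0.14
```

View pics/s12c.png

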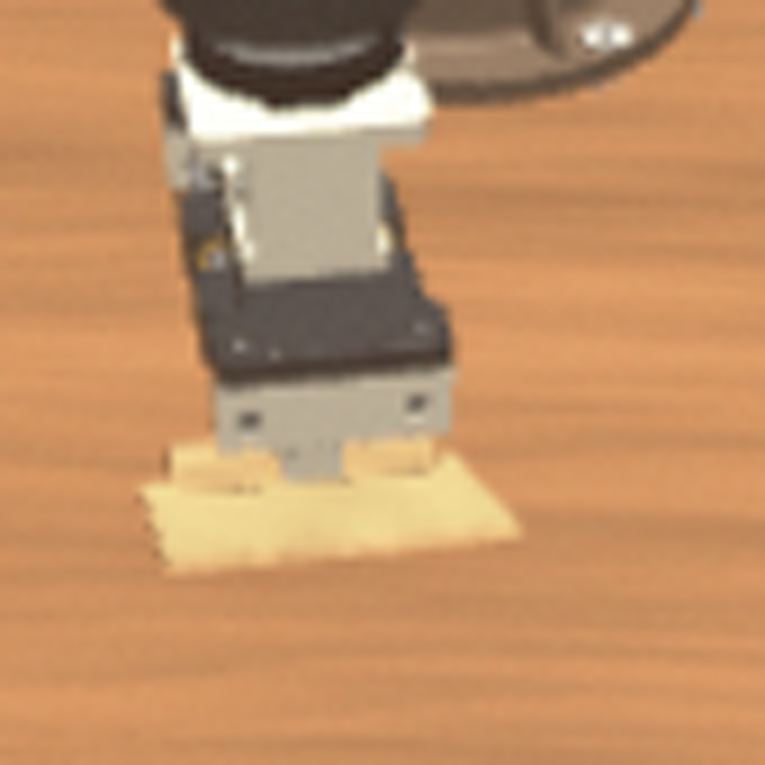

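```bash
cat >> h.py <<'E'
def fitlid(M,U,x0):
    def W(p):
        Rb=R.from_euler('z',p[3]).as_matrix()@R.from_euler('y',-p[4]).as_matrix()
        return (Rb@(np.array(M)/1000.).T).T+p[:3]
    f=lambda p:np.r_[(proj('scene',W(p))-U).ravel(),(p[3]-BP[2])*20,(p[0]-x0[0])*50,(p[1]-x0[1])*50]
    r=least_squares(f,x0); return r.x,r.fun,W
E
python3 - <<'E'
from h import *
M=[[74.5,-58.5,5],[74.5,58.5,5],[-43,-48,21],[-43,48,21],[-43,-48,5]]
U=np.array([[168,571],[520,537],[172,450],[434,437],[172,487]])/9+[285,160]-.4
x,f,W=fitlid(M,U,[.51,-.019,.03,.2215,.2]); print(x[:3],np.degrees(x[3:]),f.round(1))
print(W(x)[0])
Rb=R.from_euler('z',x[3]).as_matrix()@R.from_euler('y',-x[4]).as_matrix()
print('low end',Rb@[-.0745,0,0]+x[:3],'bartop',Rb@[-.05,0,.021]+x[:3])
E
```

```text
[ 0.50918035 -0.0185419   0.06053641] [12.17614263 24.9939828 ] [-0.2  0.  -0.2  0.  -0.   0.2  0.1 -1.1  0.4  0.9 -0.2 -0.   0. ]
[ 0.58545817 -0.06192961  0.09654614]
low end [ 0.44317613 -0.03278375  0.02905844] bartop [ 0.45620884 -0.02997166  0.05844365]
```

Request:
apply_moves:
  commands:
    - {"dx": 0,"dy": 0,"dz": -10,"spin": 0,"hand": 1}
    - {"dx": 0,"dy": 0,"dz": -8,"spin": 0,"hand": 1}
    - {"dx": 0,"dy": 0,"dz": -4,"spin": 0,"hand": 1}
    - {"dx": 0,"dy": 0,"dz": -1,"spin": 0,"hand": 1}
    - {"dx": 0,"dy": 0,"dz": -1,"spin": 0,"hand": 1}
  grip_force: 20

```text
t: 14.65
eef_pos: [0.4601, -0.0297, 0.2102]
ee_rot: [-1.603, 1.57, 0.188]
force: [-0.3, -0.2, -1.5]
width: 0.0147
```

Request:
apply_moves:
  commands:
    - {"dx": 0,"dy": 0,"dz": -1,"spin": 0,"hand": 1}
    - {"dx": 0,"dy": 0,"dz": -1,"spin": 0,"hand": 1}
    - {"dx": 0,"dy": 0,"dz": -1,"spin": 0,"hand": 1}
    - {"dx": 0,"dy": 0,"dz": 0,"spin": 0,"hand": 1}
    - {"dx": 0,"dy": 0,"dz": 0,"spin": 0,"hand": 1}

```text
t: 15.28
eef_pos: [0.46, -0.0297, 0.2071]
ee_rot: [0.232, 1.571, 2.023]
force: [-0.5, -1.0, -0.6]
width: 0.0148
```

```bash
python3 - <<'E'
from h import *
i=grab('scene'); cv2.imwrite('pics/s13.png',i);crop(i,285,160,85,85,9,'pics/s13c.png')
s=st()
E
```

```text
t 15.32 tcp [460.  -29.7 207.1] jawyaw -167.36 F [-0.6   0.24 -1.2 ] M [0.02 0.13 0.06] w 14.8 q6 -0.14
```

View pics/s13c.png

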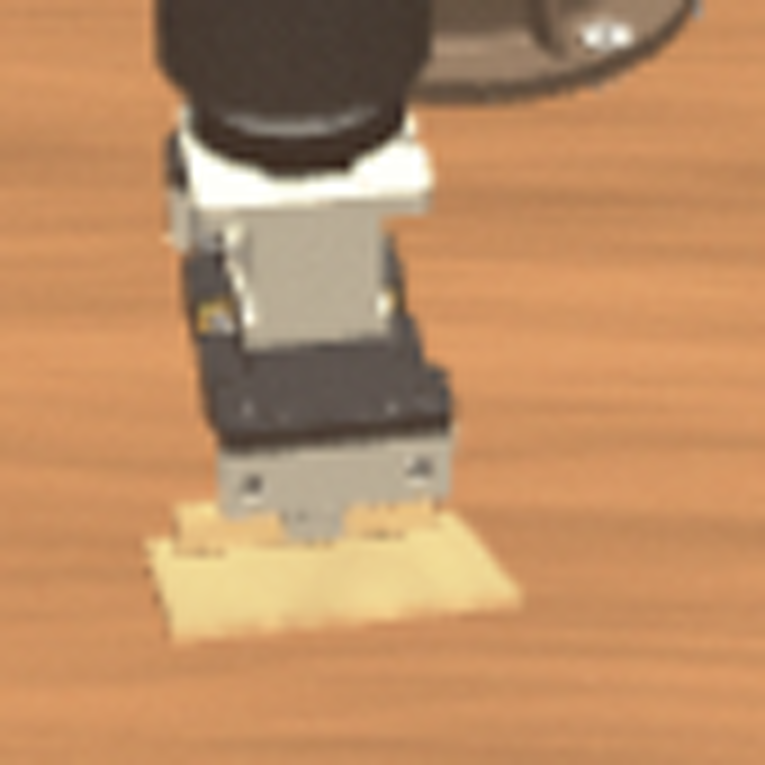

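Request:
apply_moves:
  commands:
    - {"dx": 0,"dy": 0,"dz": -1,"spin": 0,"hand": 1}
    - {"dx": 0,"dy": 0,"dz": -1,"spin": 0,"hand": 1}
    - {"dx": 0,"dy": 0,"dz": -1,"spin": 0,"hand": 1}
    - {"dx": 0,"dy": 0,"dz": 0,"spin": 0,"hand": 1}
    - {"dx": 0,"dy": 0,"dz": 0,"spin": 0,"hand": 1}
  grip_force: 15

```text
t: 15.95
eef_pos: [0.46, -0.0297, 0.2041]
ee_rot: [2.094, 1.571, -2.397]
force: [0.5, 0.6, -0.7]
width: 0.0147
```

Request:
apply_moves:
  commands:
    - {"dx": 0,"dy": 0,"dz": -1,"spin": 0,"hand": 1}
    - {"dx": 0.5,"dy": 0.1,"dz": -1,"spin": 0,"hand": 1}
    - {"dx": 0.5,"dy": 0.1,"dz": -1,"spin": 0,"hand": 1}
    - {"dx": 0,"dy": 0,"dz": 0,"spin": 0,"hand": 1}
    - {"dx": 0,"dy": 0,"dz": 0,"spin": 0,"hand": 1}

```text
t: 16.58
eef_pos: [0.4617, -0.0293, 0.2015]
ee_rot: [-1.573, 1.569, 0.219]
force: [2.4, -0.3, 4.1]
width: 0.0141
```

```bash
python3 - <<'E'
from h import *
i=grab('scene'); cv2.imwrite('pics/s14.png',i);crop(i,285,160,85,85,9,'pics/s14c.png')
s=st()
E
```

```text
t 16.62 tcp [461.6 -29.3 201.5] jawyaw -167.34 F [2.86 0.43 4.28] M [ 0.15 -0.74  0.01] w 14.2 q6 -0.14
```

View pics/s14c.png

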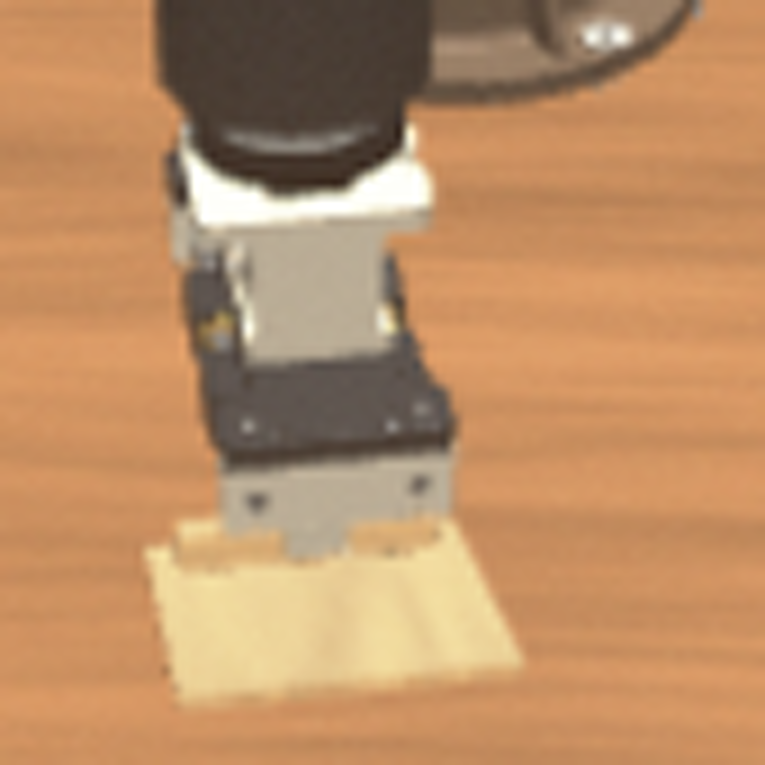

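```bash
python3 - <<'E'
from h import *
M=[[74.5,-58.5,5],[74.5,58.5,5],[-43,-48,21],[-43,48,21],[-43,-48,5]]
U=np.array([[180,699],[523,663],[174,527],[438,519],[180,568]])/9+[285,160]-.4
x,f,W=fitlid(M,U,[.51,-.019,.03,.2215,.2]); print(x[:3],np.degrees(x[3:]),f.round(1))
Rb=R.from_euler('z',x[3]).as_matrix()@R.from_euler('y',-x[4]).as_matrix()
print('low end',Rb@[-.0745,0,0]+x[:3],'bartop',Rb@[-.05,0,.021]+x[:3],'back',Rb@[.0745,0,0]+x[:3])
E
```

```text
[ 0.5110058  -0.01758129  0.01940367] [12.31692259 17.71395122] [-0.3 -0.  -0.2  0.1  0.5  0.6 -0.1 -1.3  0.2  0.6 -0.1  0.1  0.1]
low end [ 0.44167153 -0.03272006 -0.00326407] bartop [ 0.45823024 -0.02910456  0.02419475] back [ 0.58034007 -0.00244252  0.04207141]
```

Request:
apply_moves:
  commands:
    - {"dx": 0.7,"dy": 0.2,"dz": -1,"spin": 0,"hand": 1}
    - {"dx": 1,"dy": 0.2,"dz": -1,"spin": 0,"hand": 1}
    - {"dx": 1,"dy": 0.2,"dz": -1,"spin": 0,"hand": 1}
    - {"dx": 1,"dy": 0.2,"dz": -1,"spin": 0,"hand": 1}
    - {"dx": 0,"dy": 0,"dz": 0,"spin": 0,"hand": 1}
  grip_force: 15

```text
t: 17.25
eef_pos: [0.4652, -0.0286, 0.1972]
ee_rot: [-1.567, 1.57, 0.224]
force: [4.1, 1.3, 3.3]
width: 0.0138
```

```bash
python3 - <<'E'
from h import *
i=grab('scene'); cv2.imwrite('pics/s15.png',i);crop(i,285,160,85,85,9,'pics/s15c.png')
s=st()
E
```

```text
t 17.3 tcp [465.1 -28.6 197.2] jawyaw -167.34 F [3.13 0.77 3.52] M [ 0.24 -1.06  0.09] w 13.9 q6 -0.14
```

View pics/s15c.png

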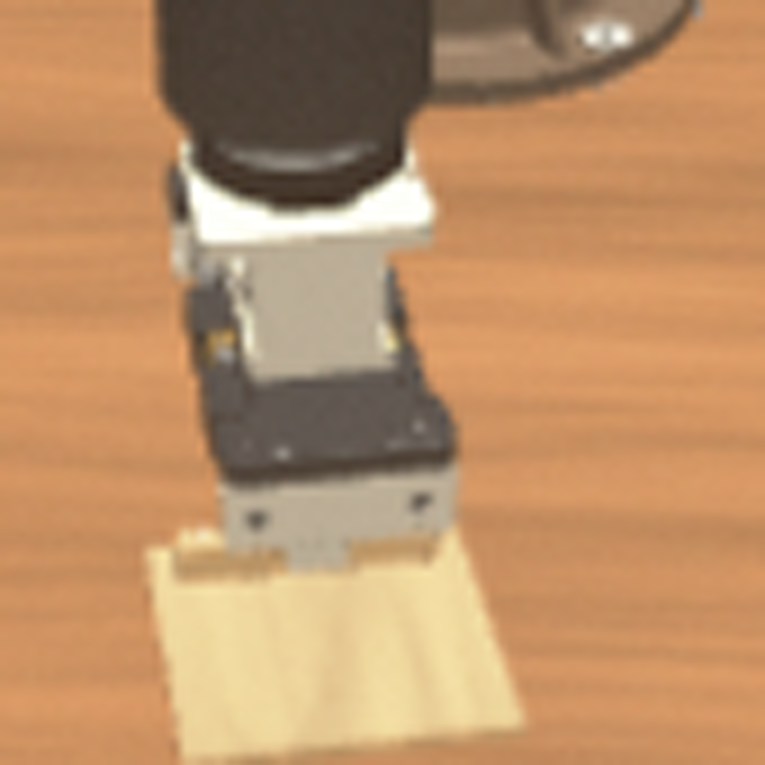

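Request:
apply_moves:
  commands:
    - {"dx": 0.7,"dy": 0.2,"dz": -1,"spin": 0,"hand": 1}
    - {"dx": 0.5,"dy": 0.1,"dz": -0.8,"spin": 0,"hand": 1}
    - {"dx": 0.4,"dy": 0.1,"dz": -0.8,"spin": 0,"hand": 1}
    - {"dx": 0,"dy": 0,"dz": 0,"spin": 0,"hand": 1}
    - {"dx": 0,"dy": 0,"dz": 0,"spin": 0,"hand": 1}
  grip_force: 10

```text
t: 17.92
eef_pos: [0.4657, -0.0285, 0.1941]
ee_rot: [1.595, 1.569, -2.897]
force: [1.1, 0.2, -1.5]
width: 0.0135
```

```bash
python3 - <<'E'
from h import *
i=grab('scene'); cv2.imwrite('pics/s16.png',i);crop(i,285,180,85,85,9,'pics/s16c.png')
s=st()
for th in (0,3,6):
    Rb=R.from_euler('z',BP[2]).as_matrix()@R.from_euler('y',-th,degrees=True).as_matrix()
    low=np.array([.442,-.0326,0]); 
    W=(Rb@(np.array([[149,-58.5,5],[149,58.5,5]])/1000.).T).T+low
    print(th,((proj('scene',W)-[285,180]+.4)*9).round())
E
```

```text
t 17.98 tcp [465.8 -28.5 194.1] jawyaw -167.38 F [ 0.02 -0.17 -1.75] M [-0.02  0.2   0.02] w 13.4 q6 -0.14
0 [[188. 630.]
 [527. 593.]]
3 [[187. 612.]
 [527. 575.]]
6 [[186. 593.]
 [527. 556.]]
```

View pics/s16c.png

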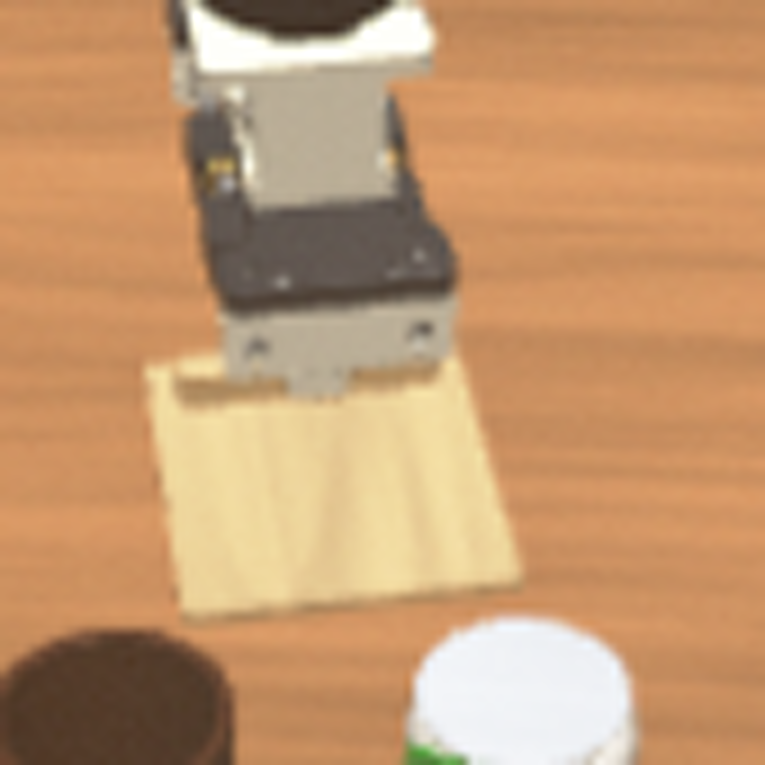

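Request:
apply_moves:
  commands:
    - {"dx": 0,"dy": 0,"dz": -0.7,"spin": 0,"hand": 1}
    - {"dx": 0,"dy": 0,"dz": -0.7,"spin": 0,"hand": 1}
    - {"dx": 0,"dy": 0,"dz": -0.7,"spin": 0,"hand": 1}
    - {"dx": 0,"dy": 0,"dz": 0,"spin": 0,"hand": 1}
    - {"dx": 0,"dy": 0,"dz": 0,"spin": 0,"hand": 1}

```text
t: 18.6
eef_pos: [0.4664, -0.0284, 0.1927]
ee_rot: [-1.895, 1.57, -0.103]
force: [-1.2, -0.8, 5.8]
width: 0.0137
```

Request:
apply_moves:
  commands:
    - {"dx": 0,"dy": 0,"dz": -0.7,"spin": 0,"hand": 1}
    - {"dx": 0,"dy": 0,"dz": -0.7,"spin": 0,"hand": 1}
    - {"dx": 0,"dy": 0,"dz": 0,"spin": 0,"hand": 1}
    - {"dx": 0,"dy": 0,"dz": 0,"spin": 0,"hand": 1}
    - {"dx": 0,"dy": 0,"dz": 0,"spin": 0,"hand": 1}

```text
t: 19.23
eef_pos: [0.4664, -0.0284, 0.1919]
ee_rot: [-2.06, 1.57, -0.268]
force: [-4.4, -0.0, 15.5]
width: 0.014
```

```bash
python3 - <<'E'
from h import *
i=grab('scene'); cv2.imwrite('pics/s17.png',i);crop(i,285,180,85,85,9,'pics/s17c.png')
s=st()
E
```

```text
t 19.27 tcp [466.4 -28.4 191.9] jawyaw -167.33 F [-4.43 -0.83 15.56] M [-0.23  1.63  0.02] w 13.6 q6 -0.14
```

View pics/s17c.png

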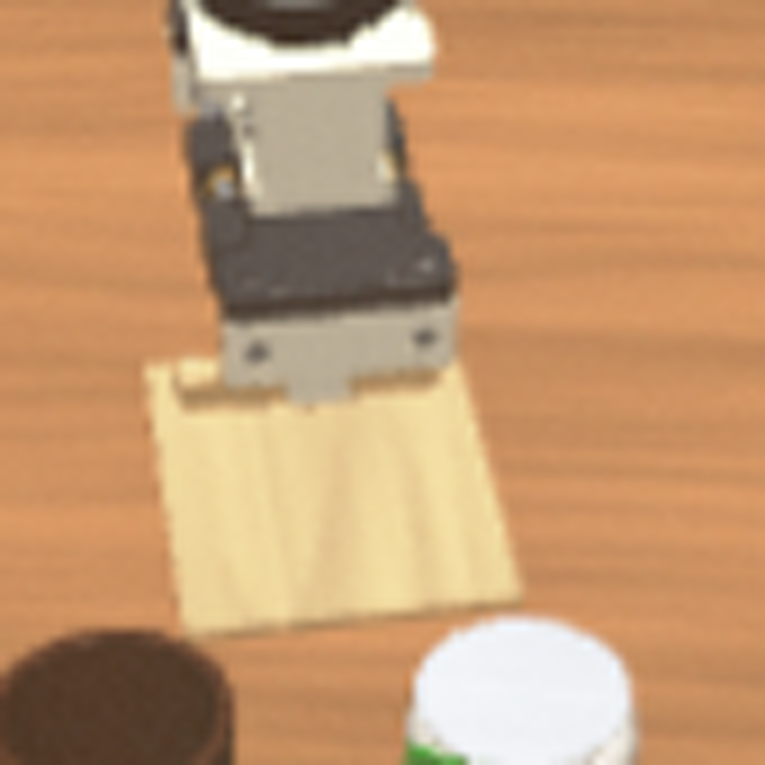

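Request:
apply_moves:
  commands:
    - {"dx": 0,"dy": 0,"dz": 1.3,"spin": 0,"hand": 1}
    - {"dx": 0,"dy": 0,"dz": 0,"spin": 0,"hand": 0.78}
    - {"dx": 0,"dy": 0,"dz": 0,"spin": 0,"hand": 0.6}
    - {"dx": 0,"dy": 0,"dz": 0,"spin": 0,"hand": 0.6}
    - {"dx": 0,"dy": 0,"dz": 10,"spin": 0,"hand": 0.6}

```text
t: 19.9
eef_pos: [0.466, -0.0284, 0.202]
ee_rot: [1.678, 1.569, -2.814]
force: [0.0, 0.7, 0.3]
width: 0.0347
```

Request:
apply_moves:
  commands:
    - {"dx": 0,"dy": 0,"dz": 30,"spin": 0,"hand": 0.6}
    - {"dx": 0,"dy": 0,"dz": 50,"spin": 0,"hand": 0.6}
    - {"dx": 0,"dy": 0,"dz": 55,"spin": -10,"hand": 0.6}
    - {"dx": 0,"dy": 0,"dz": 50,"spin": -10,"hand": 0.6}
    - {"dx": 0,"dy": 0,"dz": 40,"spin": -10,"hand": 0.6}

```text
t: 20.52
eef_pos: [0.4658, -0.0286, 0.4305]
ee_rot: [-0.993, 1.568, 0.27]
force: [0.5, 0.5, -0.5]
width: 0.0354
```

```bash
python3 - <<'E'
from h import *
i=grab('scene'); cv2.imwrite('pics/s18.png',i);crop(i,260,170,110,90,7,'pics/s18c.png')
j=grab('top'); cv2.imwrite('pics/t18.png',j);crop(j,370,160,80,80,10,'pics/t18c.png')
s=st()
E
```

```text
t 20.62 tcp [466.9 -28.4 432.8] jawyaw 162.42 F [-0.09  0.   -1.03] M [0.02 0.05 0.04] w 35.0 q6 -0.67
```

View pics/s18c.png

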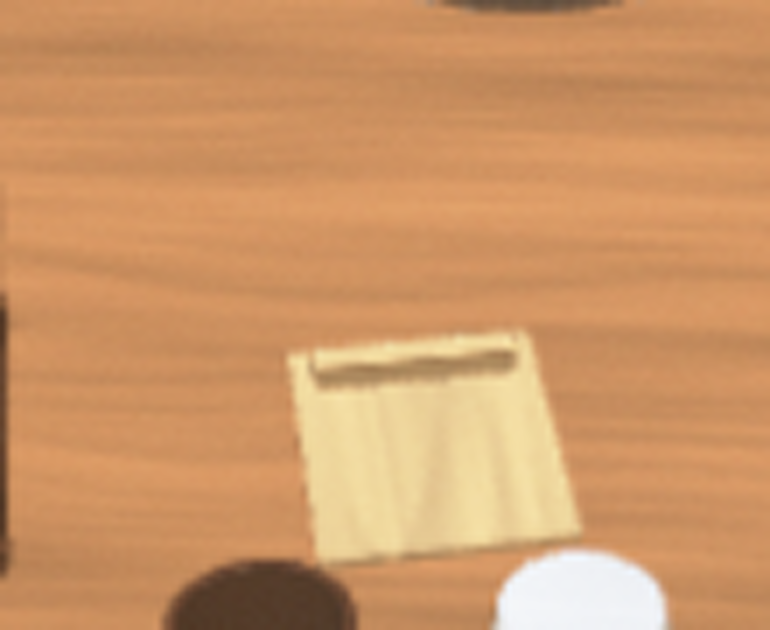

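View pics/t18c.png

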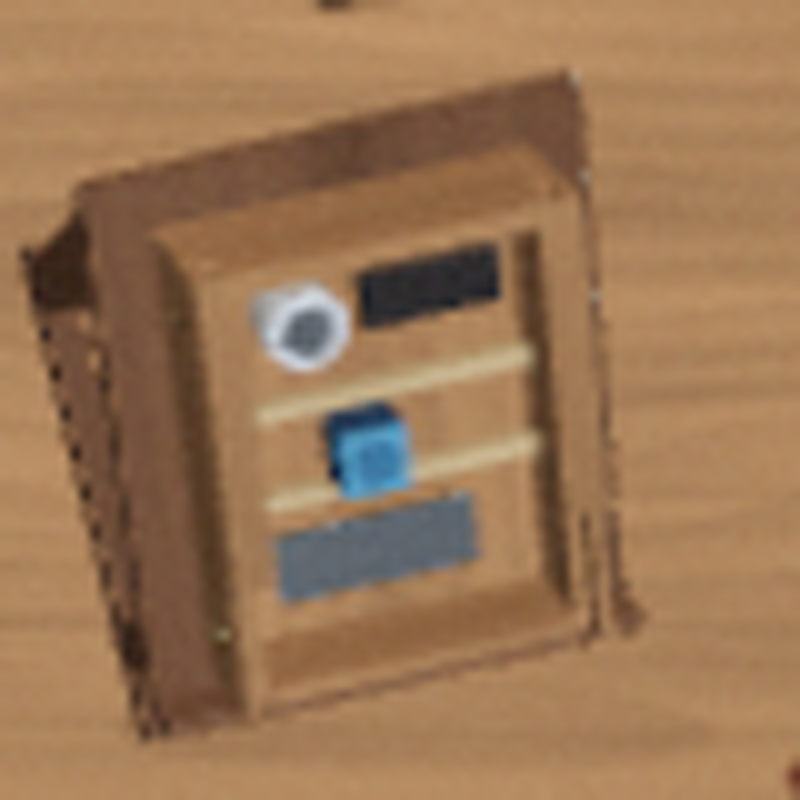

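```bash
python3 - <<'E'
from h import *
def inbox(uv,z):
    e,d=ray('top',uv); Rb,o=boxT(BP); n=Rb[:,2]; t=(z/1000-n@(e-o))/(n@d); return (Rb.T@(e+t*d-o)*1000).round(1)
g=lambda u,v:np.array([u,v])/10+[370,160]-.45
print('chalk top c',inbox(g(377,458),29),[inbox(g(*p),29) for p in [(340,430),(405,421),(412,487),(350,497)]])
for p in [(266,505),(540,442),(262,413),(532,355)]: print(inbox(g(*p),14))
print('hole inner', inbox(g(575,610),42), inbox(g(262,670),42))
e=st()['eef_pos']
E
```

```text
chalk top c [-6.1  3.5 29. ] [array([ 7.5, 15.2, 29. ]), array([ 5.2, -7.5, 29. ]), array([-20. ,  -7.5,  29. ]), array([-18.3,  14.4,  29. ])]
[-21.7  40.1  14. ]
[-22.1 -58.8  14. ]
[13.  37.5 14. ]
[ 11.3 -58.8  14. ]
hole inner [-74.4 -56.6  42. ] [-69.   55.5  42. ]
t 20.62 tcp [466.9 -28.4 432.8] jawyaw 162.42 F [-0.09  0.   -1.03] M [0.02 0.05 0.04] w 35.0 q6 -0.67
```

```bash
python3 - <<'E'
from h import *
c=b2w(BP,[-7,4,17.5])[0]; t=c-ux*.004; t[2]=c[2]-.001+.178
print(c,t,(t-st()['eef_pos'])*1000)
E
```

```text
t 20.62 tcp [466.9 -28.4 432.8] jawyaw 162.42 F [-0.09  0.   -1.03] M [0.02 0.05 0.04] w 35.0 q6 -0.67
[ 0.52167093 -0.29545186  0.13165544] [ 0.51776865 -0.29633063  0.30865544] [  50.85178017 -267.9228535  -124.10623539]
```

Request:
apply_moves:
  commands:
    - {"dx": 5,"dy": -20,"dz": 0,"spin": -6,"hand": 0.5}
    - {"dx": 5,"dy": -30,"dz": 0,"spin": -6,"hand": 0.5}
    - {"dx": 5,"dy": -30,"dz": 0,"spin": -6,"hand": 0.5}
    - {"dx": 5,"dy": -30,"dz": 0,"spin": -6,"hand": 0.5}
    - {"dx": 5,"dy": -30,"dz": 0,"spin": -6,"hand": 0.5}

```text
t: 21.25
eef_pos: [0.491, -0.1693, 0.4273]
ee_rot: [1.771, 1.571, 2.513]
force: [-0.3, 0.1, 0.7]
width: 0.0437
```

Request:
apply_moves:
  commands:
    - {"dx": 5,"dy": -30,"dz": 0,"spin": -6,"hand": 0.5}
    - {"dx": 5,"dy": -30,"dz": 0,"spin": -6,"hand": 0.5}
    - {"dx": 6,"dy": -30,"dz": -10,"spin": -6,"hand": 0.5}
    - {"dx": 5,"dy": -25,"dz": -20,"spin": -6,"hand": 0.5}
    - {"dx": 5,"dy": -13,"dz": -20,"spin": -5.7,"hand": 0.5}

```text
t: 21.88
eef_pos: [0.517, -0.2975, 0.3765]
ee_rot: [2.567, 1.57, 2.79]
force: [0.5, 1.0, 0.7]
width: 0.0441
```

```bash
python3 - <<'E'
from h import *
i=grab('scene'); cv2.imwrite('pics/s19.png',i);crop(i,180,110,100,100,7,'pics/s19c.png')
s=st(); t=np.array([.5178,-.2963,.3087]); print((t-s['eef_pos'])*1000)
E
```

```text
t 21.93 tcp [ 516.9 -297.9  373.3] jawyaw 102.44 F [-0.36 -1.51 -2.72] M [-0.08 -0.05 -0.04] w 43.6 q6 -1.16
[  0.92983078   1.5629058  -64.60074224]
```

View pics/s19c.png

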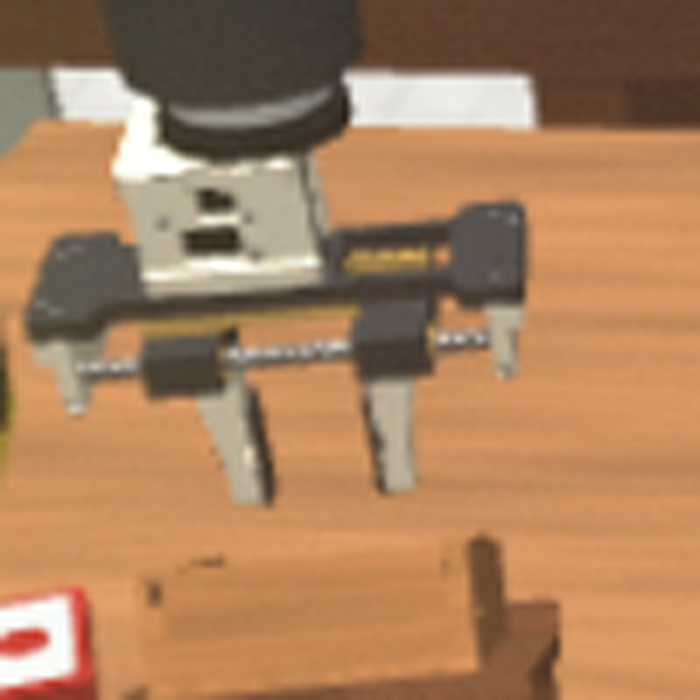

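Request:
apply_moves:
  commands:
    - {"dx": 0.9,"dy": 1.5,"dz": -15,"spin": 0.2,"hand": 0.5}
    - {"dx": 0,"dy": 0,"dz": -20,"spin": 0,"hand": 0.5}
    - {"dx": 0,"dy": 0,"dz": -15,"spin": 0,"hand": 0.5}
    - {"dx": 0,"dy": 0,"dz": -5,"spin": 0,"hand": 0.5}
    - {"dx": 0,"dy": 0,"dz": -2,"spin": 0,"hand": 0.5}

```text
t: 22.55
eef_pos: [0.5184, -0.2946, 0.3205]
ee_rot: [-0.929, 1.57, -0.699]
force: [-0.4, -0.1, 0.6]
width: 0.0439
```

Request:
apply_moves:
  commands:
    - {"dx": 0,"dy": 0,"dz": -2,"spin": 0,"hand": 0.5}
    - {"dx": 0,"dy": 0,"dz": -2,"spin": 0,"hand": 0.5}
    - {"dx": 0,"dy": 0,"dz": -1,"spin": 0,"hand": 0.5}
    - {"dx": 0,"dy": 0,"dz": 0,"spin": 0,"hand": 0.5}
    - {"dx": 0,"dy": 0,"dz": 0,"spin": 0,"hand": 0.5}

```text
t: 23.18
eef_pos: [0.5182, -0.2949, 0.3154]
ee_rot: [-0.35, 1.571, -0.121]
force: [-1.0, -0.4, 0.4]
width: 0.0437
```

```bash
python3 - <<'E'
from h import *
i=grab('scene'); cv2.imwrite('pics/s20.png',i);crop(i,180,120,100,100,7,'pics/s20c.png')
s=st(); t=np.array([.5178,-.2963,.3087]); print((t-s['eef_pos'])*1000)
E
```

```text
t 23.23 tcp [ 518.2 -294.9  315.3] jawyaw 103.14 F [0.97 0.2  0.16] M [-0.03 -0.03 -0.05] w 43.4 q6 -1.15
[-0.43808685 -1.44977437 -6.63299138]
```

View pics/s20c.png

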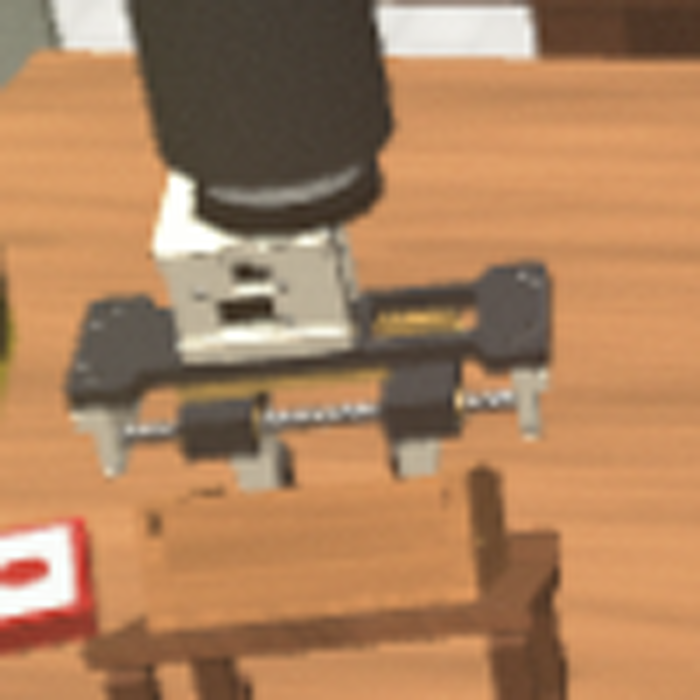

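Request:
apply_moves:
  commands:
    - {"dx": -0.4,"dy": -1,"dz": -2,"spin": -0.4,"hand": 0.5}
    - {"dx": 0,"dy": 0,"dz": -2,"spin": 0,"hand": 0.5}
    - {"dx": 0,"dy": 0,"dz": -1.5,"spin": 0,"hand": 0.5}
    - {"dx": 0,"dy": 0,"dz": 0,"spin": 0,"hand": 0.5}
    - {"dx": 0,"dy": 0,"dz": 0,"spin": 0,"hand": 0.5}

```text
t: 23.85
eef_pos: [0.5178, -0.2958, 0.3098]
ee_rot: [0.721, 1.571, 0.944]
force: [0.1, -0.3, -0.0]
width: 0.0437
```

Request:
apply_moves:
  commands:
    - {"dx": 0,"dy": 0,"dz": 0,"spin": 0,"hand": 0.65}
    - {"dx": 0,"dy": 0,"dz": 0,"spin": 0,"hand": 0.75}
    - {"dx": 0,"dy": 0,"dz": 0,"spin": 0,"hand": 1}
    - {"dx": 0,"dy": 0,"dz": 0,"spin": 0,"hand": 1}
    - {"dx": 0,"dy": 0,"dz": 0,"spin": 0,"hand": 1}
  grip_force: 8

```text
t: 24.48
eef_pos: [0.5178, -0.2958, 0.3098]
ee_rot: [-0.463, 1.571, -0.24]
force: [0.2, -0.3, -0.1]
width: 0.0226
```

Request:
apply_moves:
  commands:
    - {"dx": 0,"dy": 0,"dz": 0,"spin": 0,"hand": 1}
    - {"dx": -0.8,"dy": -0.2,"dz": 2.5,"spin": 0,"hand": 1}
    - {"dx": -1,"dy": -0.2,"dz": 4,"spin": 0,"hand": 1}
    - {"dx": -1.5,"dy": -0.3,"dz": 6,"spin": 0,"hand": 1}
    - {"dx": 0,"dy": 0,"dz": 10,"spin": 0,"hand": 1}
  grip_force: 15

```text
t: 25.1
eef_pos: [0.5143, -0.2965, 0.3328]
ee_rot: [2.616, 1.57, 2.839]
force: [0.3, -0.2, 0.7]
width: 0.0233
```

Request:
apply_moves:
  commands:
    - {"dx": 0,"dy": 0,"dz": 20,"spin": 0,"hand": 1}
    - {"dx": 0,"dy": 0,"dz": 30,"spin": 0,"hand": 1}
    - {"dx": 0,"dy": 0,"dz": 30,"spin": 0,"hand": 1}
    - {"dx": 0,"dy": 0,"dz": 20,"spin": 0,"hand": 1}
    - {"dx": 0,"dy": 0,"dz": 0,"spin": 0,"hand": 1}

```text
t: 25.72
eef_pos: [0.5147, -0.2967, 0.4347]
ee_rot: [-0.528, 1.567, -0.305]
force: [0.3, 0.3, -1.1]
width: 0.0232
```

```bash
python3 - <<'E'
from h import *
i=grab('scene'); cv2.imwrite('pics/s21.png',i);crop(i,180,80,100,120,6,'pics/s21c.png')
s=st()
E
```

```text
t 25.77 tcp [ 514.4 -296.5  433.1] jawyaw 102.74 F [ 0.06 -0.33 -1.36] M [0.   0.1  0.03] w 22.3 q6 -1.15
```

View pics/s21c.png

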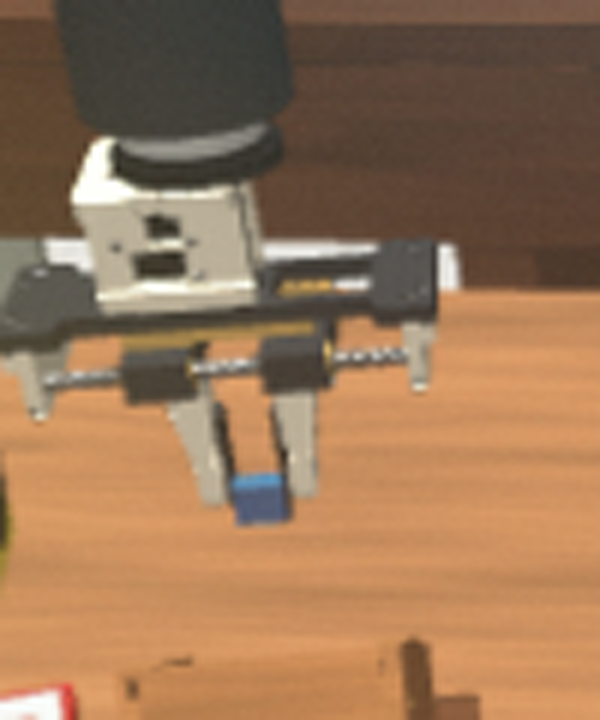

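Request:
apply_moves:
  commands:
    - {"dx": 3,"dy": 20,"dz": 0,"spin": 0,"hand": 1}
    - {"dx": 4,"dy": 40,"dz": 0,"spin": -1,"hand": 1}
    - {"dx": 4,"dy": 45,"dz": 0,"spin": -1,"hand": 1}
    - {"dx": 4,"dy": 45,"dz": 0,"spin": -1,"hand": 1}
    - {"dx": 4,"dy": 45,"dz": 0,"spin": -1,"hand": 1}

```text
t: 26.4
eef_pos: [0.5331, -0.0993, 0.4314]
ee_rot: [2.953, 1.569, 3.105]
force: [0.5, -0.2, -0.0]
width: 0.0226
```

Request:
apply_moves:
  commands:
    - {"dx": 4,"dy": 45,"dz": 0,"spin": -1,"hand": 1}
    - {"dx": 4,"dy": 45,"dz": 0,"spin": -1,"hand": 1}
    - {"dx": 4,"dy": 45,"dz": 0,"spin": -1,"hand": 1}
    - {"dx": 4,"dy": 45,"dz": 0,"spin": -1,"hand": 1}
    - {"dx": 4,"dy": 45,"dz": -10,"spin": -1,"hand": 1}

```text
t: 27.02
eef_pos: [0.553, 0.1257, 0.422]
ee_rot: [0.675, 1.571, 0.74]
force: [0.8, -0.5, -0.2]
width: 0.023
```

Request:
apply_moves:
  commands:
    - {"dx": 4,"dy": 42,"dz": -20,"spin": 0,"hand": 1}
    - {"dx": 4,"dy": 30,"dz": -30,"spin": 0,"hand": 1}
    - {"dx": 2,"dy": 20,"dz": -30,"spin": 0,"hand": 1}
    - {"dx": 0,"dy": 0,"dz": -30,"spin": 0,"hand": 1}
    - {"dx": 0,"dy": 0,"dz": -20,"spin": 0,"hand": 1}

```text
t: 27.65
eef_pos: [0.5622, 0.2162, 0.2896]
ee_rot: [-2.651, 1.567, -2.584]
force: [-0.2, 0.5, -0.5]
width: 0.0227
```

```bash
python3 - <<'E'
from h import *
i=grab('scene'); cv2.imwrite('pics/s22.png',i);crop(i,340,150,110,130,6,'pics/s22c.png')
s=st(); t=np.array([.5631,.2158,.199]); print((t-s['eef_pos'])*1000)
E
```

```text
t 27.7 tcp [561.6 215.7 287.3] jawyaw 93.75 F [-2.07 -1.01 -3.03] M [-0.16  0.19 -0.02] w 22.9 q6 -2.2
[  1.49210759   0.0934704  -88.25319499]
```

View pics/s22c.png

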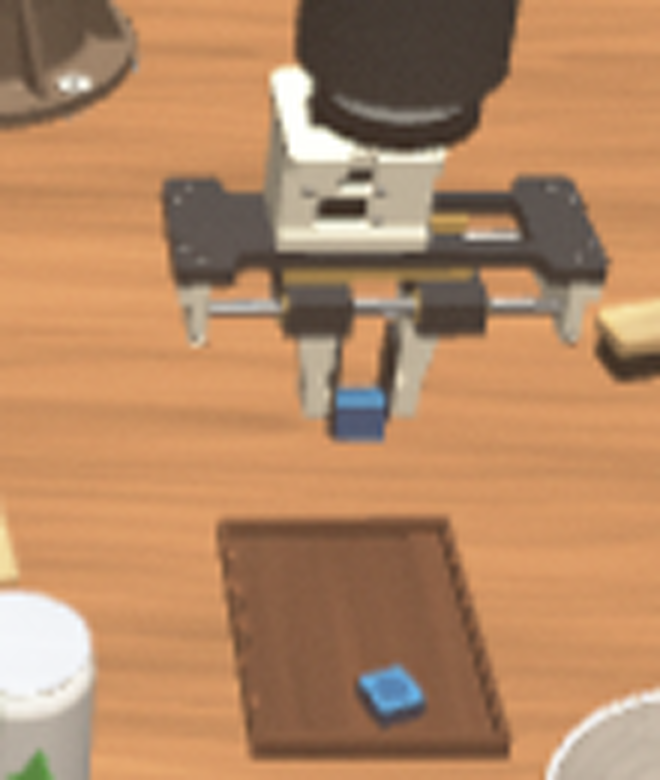

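Request:
apply_moves:
  commands:
    - {"dx": 1,"dy": 0,"dz": -25,"spin": 0,"hand": 1}
    - {"dx": 0,"dy": 0,"dz": -25,"spin": 0,"hand": 1}
    - {"dx": 0,"dy": 0,"dz": -20,"spin": 0,"hand": 1}
    - {"dx": 0,"dy": 0,"dz": -10,"spin": 0,"hand": 1}
    - {"dx": 0,"dy": 0,"dz": 0,"spin": 0,"hand": 1}

```text
t: 28.32
eef_pos: [0.5642, 0.2156, 0.2118]
ee_rot: [-2.496, 1.569, -2.431]
force: [-0.3, 0.6, -0.5]
width: 0.0228
```

```bash
python3 - <<'E'
from h import *
i=grab('scene'); cv2.imwrite('pics/s23.png',i);crop(i,365,190,70,80,9,'pics/s23c.png')
s=st(); t=np.array([.5631,.2158,.199]); print((t-s['eef_pos'])*1000)
E
```

```text
t 28.38 tcp [564.5 215.8 212.5] jawyaw 93.76 F [ 0.29  0.61 -0.68] M [-0.   -0.03  0.02] w 22.4 q6 -2.19
[ -1.40643114   0.04545537 -13.53387836]
```

View pics/s23c.png

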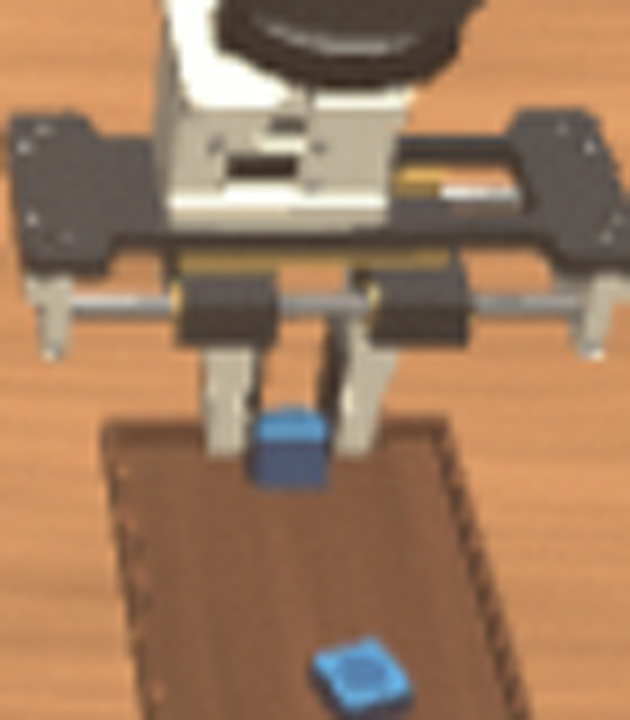

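Request:
apply_moves:
  commands:
    - {"dx": -1,"dy": 0,"dz": -4,"spin": 0,"hand": 1}
    - {"dx": 0,"dy": 0,"dz": -3,"spin": 0,"hand": 1}
    - {"dx": 0,"dy": 0,"dz": -3,"spin": 0,"hand": 1}
    - {"dx": 0,"dy": 0,"dz": -1,"spin": 0,"hand": 1}
    - {"dx": 0,"dy": 0,"dz": -1,"spin": 0,"hand": 1}
  grip_force: 8

```text
t: 29.0
eef_pos: [0.5636, 0.2155, 0.2002]
ee_rot: [-1.487, 1.571, -1.422]
force: [0.8, -0.5, -0.1]
width: 0.0227
```

Request:
apply_moves:
  commands:
    - {"dx": 0,"dy": 0,"dz": -1,"spin": 0,"hand": 1}
    - {"dx": 0,"dy": 0,"dz": -1,"spin": 0,"hand": 1}
    - {"dx": 0,"dy": 0,"dz": -1,"spin": 0,"hand": 1}
    - {"dx": 0,"dy": 0,"dz": 0,"spin": 0,"hand": 1}
    - {"dx": 0,"dy": 0,"dz": 0,"spin": 0,"hand": 1}

```text
t: 29.62
eef_pos: [0.5638, 0.2155, 0.1983]
ee_rot: [0.203, 1.57, 0.268]
force: [-1.3, -1.3, 7.4]
width: 0.0228
```

```bash
python3 - <<'E'
from h import *
i=grab('scene'); cv2.imwrite('pics/s24.png',i);crop(i,365,190,70,80,9,'pics/s24c.png')
s=st()
E
```

```text
t 29.68 tcp [563.8 215.6 198.3] jawyaw 93.77 F [-0.89 -0.13  7.58] M [-0.5   0.57 -0.03] w 22.8 q6 -2.19
```

View pics/s24c.png

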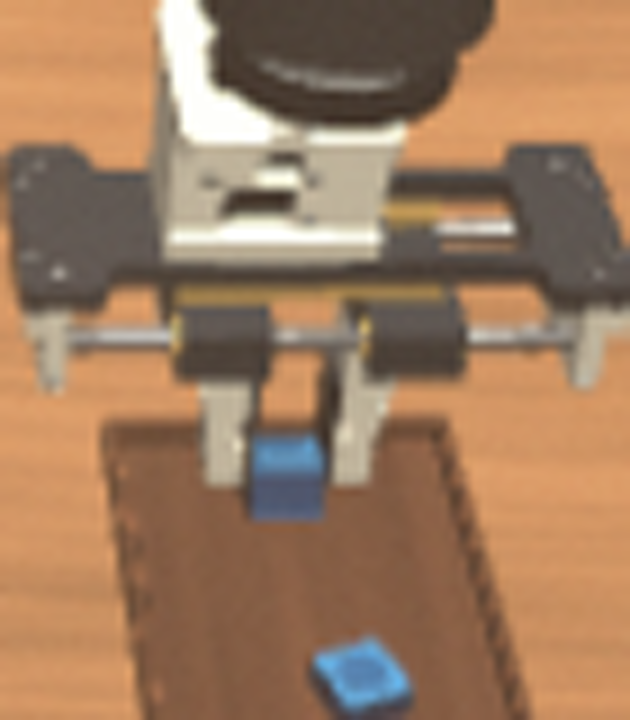

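Request:
apply_moves:
  commands:
    - {"dx": 0,"dy": 0,"dz": 0,"spin": 0,"hand": 1}
    - {"dx": 0,"dy": 0,"dz": 0,"spin": 0,"hand": 1}
    - {"dx": 0,"dy": 0,"dz": -0.5,"spin": 0,"hand": 1}
    - {"dx": 0,"dy": 0,"dz": -0.5,"spin": 0,"hand": 1}
    - {"dx": 0,"dy": 0,"dz": 0,"spin": 0,"hand": 1}
  grip_force: 3

```text
t: 30.3
eef_pos: [0.5639, 0.2156, 0.1967]
ee_rot: [0.283, 1.57, 0.348]
force: [0.9, -2.5, 4.3]
width: 0.0228
```

```bash
python3 - <<'E'
from h import *
i=grab('scene'); cv2.imwrite('pics/s25.png',i);crop(i,380,220,45,45,14,'pics/s25c.png')
s=st()
c=np.array([.5671,.2161]); y=.0657
C=np.array([[a,b,z] for z in (23,0) for a,b in [(11.5,-11.5),(11.5,11.5),(-11.5,11.5),(-11.5,-11.5)]])
W=(R.from_euler('z',y).as_matrix()@(C/1000).T).T+[c[0],c[1],.005]
print(((proj('scene',W)-[380,220]+.4)*14).round())
E
```

```text
t 30.35 tcp [563.9 215.5 196.7] jawyaw 93.75 F [ 0.51 -1.96  4.47] M [-0.61 -0.35 -0.03] w 22.9 q6 -2.19
[[179. 325.]
 [287. 325.]
 [270. 255.]
 [165. 255.]
 [170. 405.]
 [276. 404.]
 [260. 334.]
 [156. 334.]]
```

View pics/s25c.png

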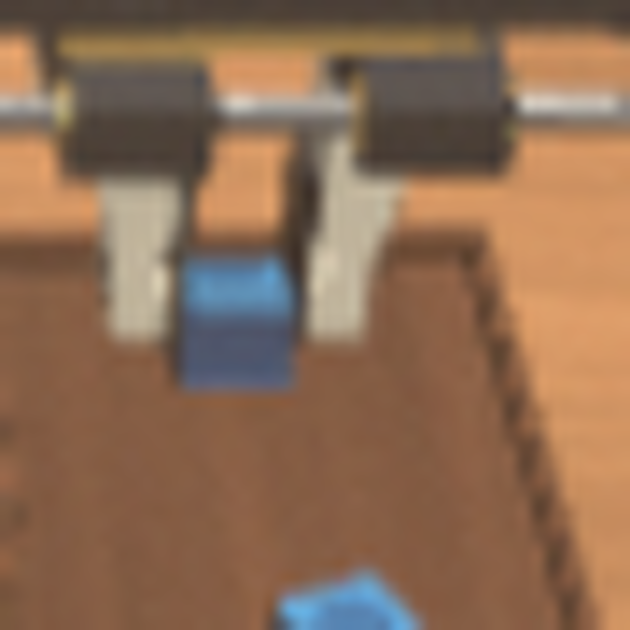

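Request:
apply_moves:
  commands:
    - {"dx": 0,"dy": 0,"dz": -0.5,"spin": 0,"hand": 1}
    - {"dx": 0,"dy": 0,"dz": 0.5,"spin": 0,"hand": 1}
    - {"dx": 0,"dy": 0,"dz": 0,"spin": 0,"hand": 0.72}
    - {"dx": 0,"dy": 0,"dz": 0,"spin": 0,"hand": 0.6}
    - {"dx": 0,"dy": 0,"dz": 0,"spin": 0,"hand": 0.5}

```text
t: 30.98
eef_pos: [0.5633, 0.2155, 0.196]
ee_rot: [-2.743, 1.57, -2.678]
force: [0.8, 0.2, -0.6]
width: 0.0388
```

```bash
python3 - <<'E'
from h import *
i=grab('scene'); cv2.imwrite('pics/s26.png',i);crop(i,380,220,45,45,14,'pics/s26c.png')
s=st()
E
```

```text
t 31.02 tcp [563.4 215.5 196. ] jawyaw 93.74 F [-0.13 -0.67 -0.22] M [-0.03  0.01 -0.02] w 41.0 q6 -2.19
```

View pics/s26c.png

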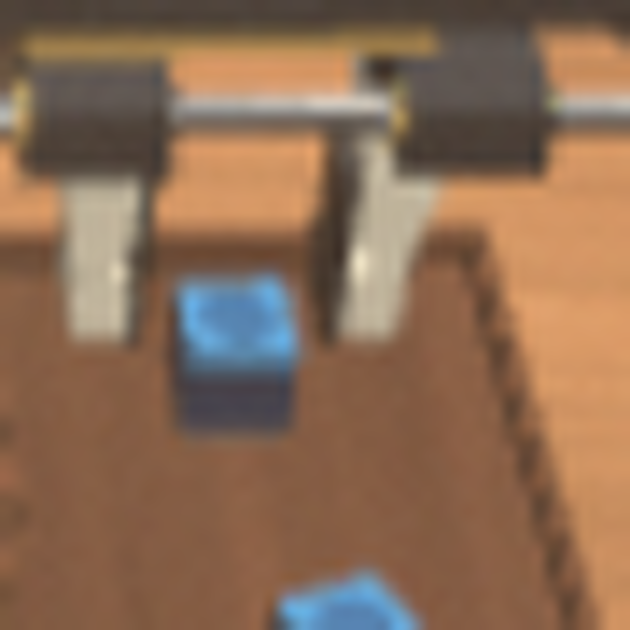

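Request:
apply_moves:
  commands:
    - {"dx": 0,"dy": 0,"dz": 10,"spin": 0,"hand": 0.5}
    - {"dx": 0,"dy": 0,"dz": 30,"spin": 0,"hand": 0.5}
    - {"dx": 0,"dy": 0,"dz": 50,"spin": 0,"hand": 0.5}
    - {"dx": -10,"dy": 0,"dz": 60,"spin": 0,"hand": 0.5}
    - {"dx": -10,"dy": 0,"dz": 40,"spin": 0,"hand": 0.5}

```text
t: 31.65
eef_pos: [0.5434, 0.2154, 0.3901]
ee_rot: [0.498, 1.567, 0.563]
force: [1.2, 1.5, -0.1]
width: 0.0436
```

Request:
apply_moves:
  commands:
    - {"dx": -30,"dy": -40,"dz": 0,"spin": 0,"hand": 0.5}
    - {"dx": -30,"dy": -40,"dz": 0,"spin": 0,"hand": 0.5}
    - {"dx": -20,"dy": -30,"dz": 0,"spin": 0,"hand": 0.5}
    - {"dx": 0,"dy": 0,"dz": 0,"spin": 0,"hand": 0.5}
    - {"dx": 0,"dy": 0,"dz": 0,"spin": 0,"hand": 0.5}

```text
t: 32.28
eef_pos: [0.4637, 0.1055, 0.3872]
ee_rot: [0.497, 1.569, 0.562]
force: [-0.4, -0.1, -0.2]
width: 0.0434
```

```bash
python3 - <<'E'
from h import *
i=grab('scene'); cv2.imwrite('pics/s27.png',i);crop(i,365,225,70,60,10,'pics/s27c.png')
j=grab('top'); cv2.imwrite('pics/t27.png',j)
s=st()
E
```

```text
t 32.38 tcp [463.9 106.  386.5] jawyaw 93.76 F [-0.57 -0.07  0.07] M [-0.03 -0.03 -0.01] w 44.0 q6 -2.14
```

View pics/s27c.png

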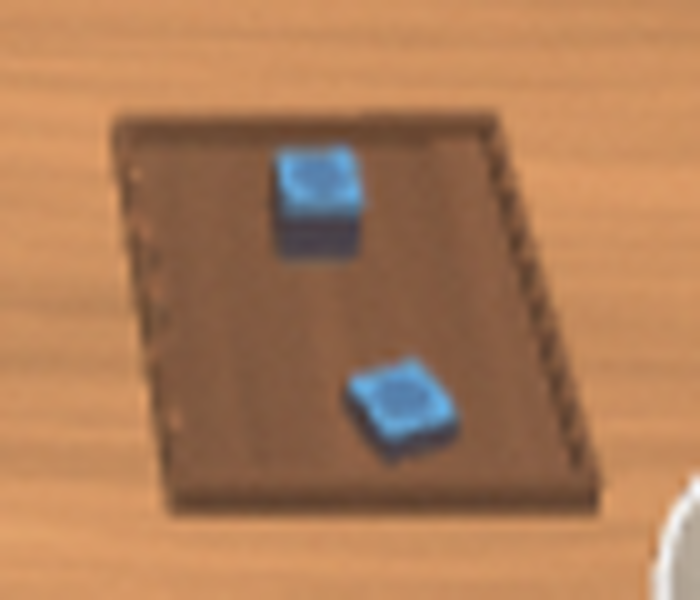

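View pics/s27.png

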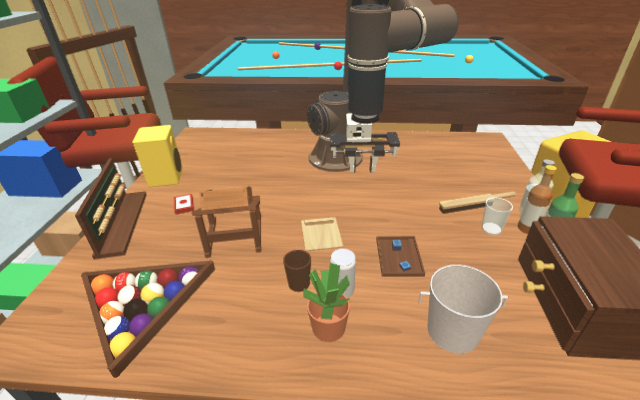

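View pics/t27.png

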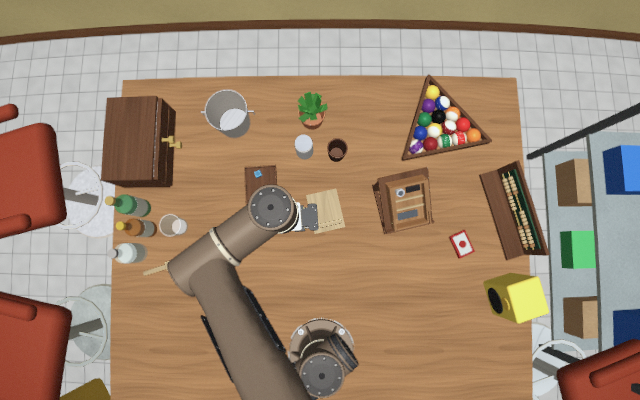

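```bash
python3 -c "
from station import arm; print(arm.job_done())"
```

```text
the job is handed in; nothing more can be done
None
```

The job is done and handed in at about 32 s. The fresh chalk stands upright, face up, in the empty half of the tray, and the lid lies flat on the counter with its pull up.

- **Lid:** I took it by the pull, raised its lower end over the lip and slid it about 110 mm down out of the grooves. Sideways forces stayed within a few newtons. It hung about 25° off level in the grip. I set its lower edge on the counter first and let it turn down flat before releasing; the wrist force peaked at about 16 N.
- **Chalk:** I lifted it out across its sides, set it down in the tray and released it. It was still slightly tilted when the fingers opened, so it settled the last few millimetres by itself. I had judged it level from the picture just before.
- **Last pictures:** They show the lid flat between stand and tray, both chalk pieces where they should be, the bystanders in place as far as I could see by eye, and the gripper clear of everything. In the last top view the arm hid part of the tray and brush, so for those I relied on the scene view.

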